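# Set the stop screw of a stage-height stand to a setting block

### The job

Slide the setting block along the channel of the stand, under the stop screw, until its nose meets the end stop. Take the driver from its rest, fit it in the screw's slot and turn the screw down clockwise until its spring pad nips the block lightly, so that the block just drags. Leave the driver standing in the screw, then draw the block back against the drag by about 15 mm as a check and leave it there, still lightly nipped; disturb nothing else on the bench.

Things in the scene. Friction and masses are not known exactly. Their poses are not given: they have to be found in the camera images.
- stand: White stand, fixed to the bench. Origin: on the bench surface, on the channel's centreline. Its x runs along the channel from the open mouth (-x) to the end stop (+x); z up. Base plate 100 mm wide, x -105 to +115, top 12 mm above the bench. A post (60 mm wide, face at x +73) carries a grey bracket over the channel. The stop screw goes down through the bracket at x +10, y 0.
- mouth (a point): Centre of the channel's open mouth, on the channel's floor (stand x -105, 12 mm above the bench); axes as the stand's. The channel is 44 mm wide between two steel rails, 8 mm high and 7 mm thick, that run from x -105 to +45.
- channel_end (a point): Point at the foot of the end stop's face (stand x +45), on the channel's centreline and floor, 12 mm above the bench. The end stop is 18 mm high. Axes as the stand's.
- bracket_front (a point): Middle of the front upper edge of the grey bracket: stand x -8, 84 mm above the bench. The bracket is 40 mm wide, 14 mm thick (underside 70 mm above the bench) and runs from here to x +107. Axes as the stand's.
- screw: Steel stop screw, upright in the bracket. Origin: on its axis at the underside of its head; z up, x along the slot. Head 33 mm across, 32 mm tall. Below the bracket it carries a flat steel pad 36 mm across on a coil spring (6 N per mm, no preload, 6.5 mm travel); the pad turns with it. The pad hangs an unknown length below the head; it starts 1.5 to 5.5 mm above the block's height.
- thread (a point): On the screw's axis, 8.5 mm under the head, moves with it. Clockwise from above lowers the screw 2 mm per rad; range 4.1 rad clockwise, 0.3 rad back; it stays where left. Thread friction 0.05 N m; once the pad rubs the block, some 0.1 N m more per rad of further turn. The block just drags at 3 to 12 N of pad force, 0.25 to 1 rad after first touch; over 20 N is far too tight. Turn with the driver only.
- slot (a point): Centre of the slot's floor, on the screw's axis, 6 mm above the underside of the head, 98.5 mm above the bench at the start; moves and turns with the screw; x along the slot, z up. The slot is straight, 5 mm wide, 17 mm long, 8 mm deep, at the bottom of the head's round well.
- rim (a point): Centre of the mouth of the round well in the screw's head, 26 mm above the slot's floor; moves with the screw, same axes. The well is 17 mm across and 18 mm deep down to the top of the slot.
- block: Aluminium setting block, loose, 120 mm long (own x), 40 mm wide (y), 25 mm high (z), 0.22 to 0.42 kg, with an upright gripping fin near its -x end. Origin: centre of its underside. Its nose is the face at x +60. Home in the channel its x agrees with the stand's and its origin lies at stand x -15, 12 mm above the bench.
- fin (a point): Grip point in the block's fin: block x -49, y 0, 50 mm above the block's underside. The fin is 22 mm long in x, 12 mm thick in y, and reaches from 25 to 67 mm above the underside. Axes as the block's. Pulling the nipped block takes a force about equal to the pad's, give or take 2 N.
- driver: Loose driver, 0.12 kg, standing upright in its rest, blade down. Origin: on its axis at the blade's tip; z up, x along the blade's width. Blade 12 mm wide (x), 3.2 mm thick (y), 8 mm long; above it a round shank 14 mm across; square black handle 24 x 24 mm (sides along x and y) from 65 to 130 mm above the tip, 134 mm in all. It can stand by itself in the screw's well.
- handle (a point): Centre of the driver's handle, on its axis, 97.5 mm above the blade's tip. Axes as the driver's.
- rest: Grey square plastic rest for the driver, 70 x 70 x 45 mm high, fixed; origin: centre of its underside. Round hole 15.6 mm across and 35 mm deep in the middle of the top; the driver's tip stands on its floor, 10 mm above the bench.
- bottle: Bystander: glass lab bottle with blue cap, 70 mm across, 130 mm tall; origin: centre of its underside.
- jar1: Bystander: small clear jar with red cap, 40 mm across, 55 mm tall; origin: centre of its underside.
- jar2: Bystander: a second such jar.
- dish: Bystander: shallow glass dish, 90 mm across, 16 mm high; origin: centre of its underside.
Things that resemble listed ones, but are neither listed nor needed, are in the scene too. Of the things that look like the block, the smallest one is meant. There is more than one size of the driver; the job needs the smaller.

How it is judged (in metres and radians):
On the way, in this order (a step that is already met when the one before it is completed fails the run):
1. the block is home: lying in the channel with its nose at the end stop, the screw not yet touching it (x of block in the frame of stand between -0.02 and -0.011 m and z of block in the frame of stand below 0.0145 m and angle between the x axis of block and the x axis of stand, either way round below 0.12 rad and contact force between screw and block below 1 N), for 0.2 s.
2. the driver's blade is seated in the screw's slot (distance between driver and slot below 0.0045 m and angle between the z axis of driver and the z axis of screw, either way round below 0.15 rad), for 0.2 s.
3. the pad nips the block, still home, with 3 to 12 N (x of block in the frame of stand above -0.021 m and contact force between screw and block between 3 and 12 N), for 0.3 s.
4. the block is drawn back by 8 to 25 mm while the pad drags on it (x of block in the frame of stand between -0.04 and -0.023 m and contact force between screw and block above 2 N), for 0.2 s.
At the end, for the whole second after the job is handed in: The block lies flat in the channel, drawn back 8 to 25 mm from the end stop, with the pad pressing on it with 3 to 12 N; the driver stands in the screw's well (tip within 10 mm of the slot's floor, leaning less than 0.25 rad); block and driver at rest and released (x of block in the frame of stand between -0.04 and -0.023 m and z of block in the frame of stand below 0.0145 m and angle between the x axis of block and the x axis of stand, either way round below 0.12 rad and contact force between screw and block between 3 and 12 N and distance between driver and slot below 0.01 m and angle between driver's own z axis and vertical below 0.25 rad and linear speed of block below 0.01 m/s and linear speed of driver below 0.05 m/s); the robot touches nothing.
It fails at once if the pad is screwed hard onto the block (more than 20 N) (contact force between screw and block above 20 N).
It fails at once if the screw is turned or pushed with the fingers (more than 3 N) (contact force between the fingers and screw above 3 N).
It fails at once if a bystander is moved by more than 15 mm or tipped (distance of any of bottle, jar1, jar2, dish from where it was at the start of the episode above 0.015 m or angle between any of bottle, jar1, jar2's own z axis and vertical above 0.3 rad).
It also fails if it takes over 72 s, if anything falls off the work surface, if the arm or the gripper's body presses on something with over 40 N, if the wrist force passes 120 N, or if a joint passes its speed limit or range.

### The arm

A 6-joint arm with a two-finger parallel gripper is mounted at the origin on the work surface. World frame = base frame: x ahead of the robot, y to its left, z up, the work surface at z = 0. Lengths are in m, angles in degrees, forces in N, time in s.
With the tool pointing down it reaches from about 0.25 to 0.725 m from the base axis. Payload 9.7 kg.
Tool frame: the origin (TCP) lies at the very end of the fingers, on their centre line; the grasp point (between the pads) lies 19 mm behind it (bot.pinch_z is the distance from the TCP to the grasp point, in m); x points along the fingers, z is the direction in which the jaws open and shut, and the axes are right-handed (so a half turn about x gives the same grasp; the last joint's range is limited). The gripper opens to 85 mm and grips with 20 to 120 N. Pads are 22 mm wide; open, the fingers measure 114 mm over their backs; the gripper's body (76 mm by 85 mm) begins 54 mm behind the grasp point. The pads swing forward as they close: fully open they stand 13 mm farther back than shut.
Start: joints at [-63.312, 4.979, 10.078, 95.1, 0, 90], TCP at [0.247, -0.491, 0.231] pointing down, gripper open.
Joint ranges: [-179.16, 179.16], [-48.56, 103.87], [-65.8, 70.77], [-126.05, 130.52], [-82.76, 87.17], [-180, 180]. Speed limits (degrees/s): [127.2, 127.2, 147.25, 180, 180, 180].

### API

Orientations are given as [roll, pitch, yaw] about the fixed x, y, z axes, in that order (R = Rz(yaw) Ry(pitch) Rx(roll)).
In Python, from workcell import bot gives the robot as it stands.
- The arm moves only by the tool play_rows, never from a script. Its argument "rows" is a list of rows, each a list of 3 entries, a list of its own where there are three numbers: the shift along the tool's x, y, z in cm, then the turn about the tool's x in degrees, then the finger opening in cm, from 0 to 8.54. A call has 1 to 12 rows; each row is the pose to reach, as a shift and turn from the pose commanded when the call began, along the tool's axes at that moment; what a row does not reach only later rows make up. A row lasts 1/12 s, in which the tool goes at most 41.7 mm and 7.16 degrees, less where a joint would pass 70% of its speed; a pose out of reach is approached as far as the arm can. A call with a gripper value outside its range is refused whole. The fingers move at their own pace and stop on an object; "squeeze" is the grip in N (left out, the last holds). Time passes only in rows, so rows that repeat a pose let the fingers close. It gives the time, the measured TCP pose, the force and the opening at its end, in the units of the state.
- bot.get_obs(): the state, without advancing time (a new reading comes with each control period).
- bot.camera(name): name is "scene" or "side" or "wrist"; returns (picture, depth): 400x640x3 uint8, blue, green, red; 400x640 float32, m along the optical axis (not along the pixel's ray), 0 where there is no reading.
- bot.camera_model(name): a dict with "fx", "fy", "cx", "cy" (pixels), "origin" and "attitude" of the camera in the world; the wrist camera has in their place "mount" (4x4, takes a point from camera to tool coordinates, whose origin is the TCP and whose axes are the tool frame's). Camera axes: x right, y down, z forward; pixel columns grow to the right and rows downward; lengths in m; the calibration is good to about 2 mm. A picture is of the moment at which its call begins: read the wrist's pose just before it. camera_model takes no time and is no camera call.
- bot.job_done(): hands the job in, once; it reports no verdict.
The state is a dict: "time": time; "q": joint angles; "qd": joint speeds; "joint_efforts": joint torques, N m; "ee_pos": TCP position; "tcp_rot": TCP orientation; "wrist_force": force on the tool from outside, world axes, zero at the start; "torque": the same for the moment, N m; "opening": finger opening in m.
Only numpy, scipy, OpenCV 4.12 (cv2) and the standard library are available. Lean on these libraries where they do the work, as an engineer would, in place of code of your own. Each camera call takes 0.05 s, during which the arm holds its last target.

## Working session

There is one attempt and no reset: what is moved stays moved. The work goes in short steps, Python scripts to look and compute and a tool call to move; the robot and the scene stay as the last step left them, time stands still between calls to the robot, and variables do not carry over. Pictures are saved under pics/ and viewed, and the job is handed in when it is done.

Besides the shell and the picture viewer there is one more tool, called after "Request:" in YAML: its name, and indented under it one key for each argument. play_rows: Moves the arm, as the interface text tells. Its arguments: {"type":"object","properties":{"rows":{"type":"array"},"squeeze":{"type":"number"}},"required":["rows"]}

```bash
ls; mkdir -p pics; cat > h.py <<'E'
import numpy as np, cv2
from scipy.spatial.transform import Rotation as R
from workcell import bot
def cam(name):
    o=bot.get_obs(); im,d=bot.camera(name); m=bot.camera_model(name)
    K=(m['fx'],m['fy'],m['cx'],m['cy'])
    T=np.eye(4)
    if name=='wrist':
        W=np.eye(4); W[:3,:3]=toolR(o); W[:3,3]=o['ee_pos']; T=W@np.array(m['mount'])
    else:
        a=np.array(m['attitude'],float)
        T[:3,:3]=a if a.shape==(3,3) else R.from_euler('xyz',a,degrees=True).as_matrix()
        T[:3,3]=m['origin']
    return im,d,K,T,o
def toolR(o):
    a=np.array(o['tcp_rot'],float)
    return a if a.shape==(3,3) else R.from_euler('xyz',a,degrees=True).as_matrix()
def cloud(d,K,T):
    v,u=np.mgrid[:d.shape[0],:d.shape[1]]
    p=np.stack([(u-K[2])/K[0]*d,(v-K[3])/K[1]*d,d],-1)
    p=p@T[:3,:3].T+T[:3,3]; p[d<=0]=np.nan
    return p
def save(n): 
    pass
E
python3 - <<'E'
from h import *
print(bot.get_obs())
for n in ('scene','side','wrist'):
    print(n,bot.camera_model(n))
    im,d,K,T,o=cam(n); cv2.imwrite(f'pics/{n}0.png',im); np.savez(f'{n}0.npz',im=im,d=d,K=K,T=T)
E
```

```text
pics
{'time': 0.0, 'q': array([-6.33124937e+01,  5.01193959e+00,  1.00325536e+01,  9.50990232e+01,
       -3.00168926e-04,  8.99999795e+01]), 'qd': array([ 0.00887362, -0.0419157 , -0.13860902,  0.01552036,  0.04083021,
       -0.02533197]), 'joint_efforts': array([ 1.43206791e-03, -5.20385027e+01,  4.64807475e+01,  1.63797790e-02,
        1.12903199e-04, -1.09001874e-05]), 'ee_pos': array([ 0.24691101, -0.49119803,  0.23055799]), 'tcp_rot': array([-179.78067981,   89.92159028,  116.90684721]), 'wrist_force': array([ 0.1645087 , -1.31874494,  0.24373835]), 'torque': array([0.00806797, 0.01225706, 0.02920584]), 'opening': 0.08512127284797852}
scene {'fx': 411.7563254286512, 'fy': 411.7563254286512, 'cx': 315.2335124602015, 'cy': 208.94389414566191, 'origin': array([ 1.09644569, -0.45930479,  0.78234073]), 'attitude': array([-1.35139560e+02,  7.70506051e-02,  4.59170185e+01])}
side {'fx': 467.6613676032694, 'fy': 467.6613676032694, 'cx': 328.590151031575, 'cy': 195.78493789263766, 'origin': array([0.4237224 , 0.86253717, 1.05035073]), 'attitude': array([-137.22080824,   -0.60389397, -167.90302536])}
wrist {'fx': 320.251732517537, 'fy': 320.251732517537, 'cx': 319.70078510097676, 'cy': 198.91850999563442, 'mount': array([[-5.17177885e-05, -2.67121617e-01,  9.63662824e-01,
        -1.42383007e-01],
       [-5.32867185e-04, -9.63662681e-01, -2.67121606e-01,
         6.78005659e-02],
       [ 9.99999857e-01, -5.27319235e-04, -9.25018415e-05,
         6.29232035e-04],
       [ 0.00000000e+00,  0.00000000e+00,  0.00000000e+00,
         1.00000000e+00]])}
```

View pics/scene0.png

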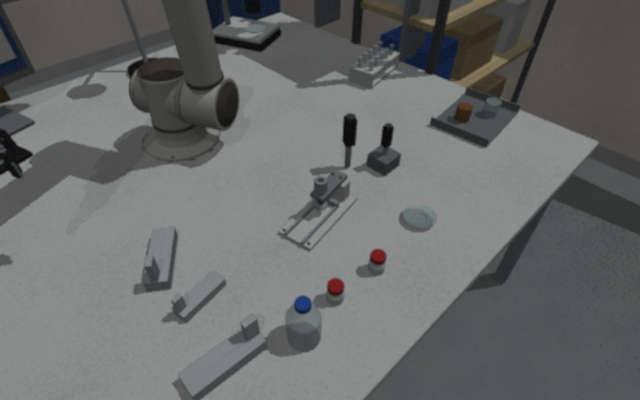

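View pics/side0.png

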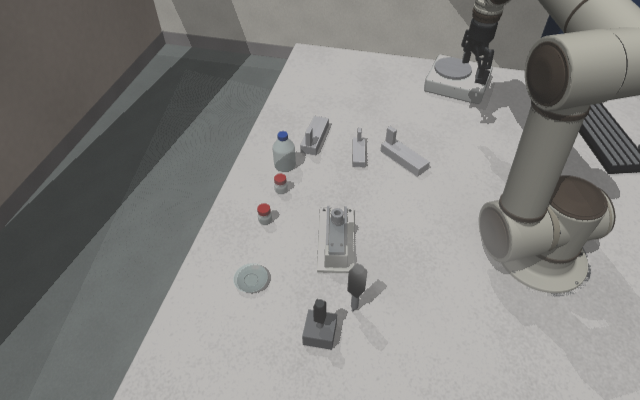

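View pics/wrist0.png

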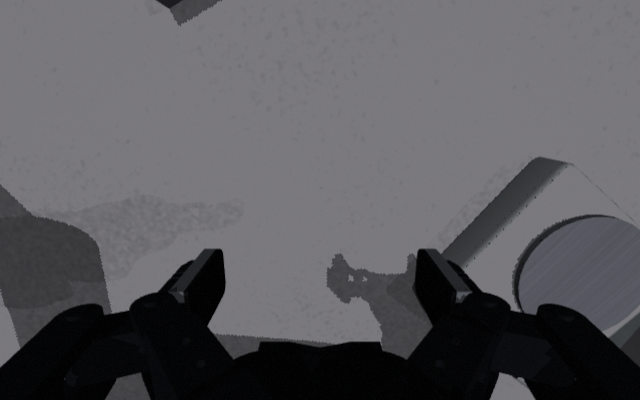

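Block look-alikes in the scene image are at (160,258), (200,297) and (225,360); the smallest looks like (200,297), which is (359,150) in side. Drivers are at (349,135), large, and (385,140), smaller and in the square rest. I'll measure each and crop in close.

```bash
python3 - <<'E'
from h import *
for n in ('scene','side'):
    z=np.load(f'{n}0.npz'); p=cloud(z['d'],z['K'],z['T']); im=z['im']
    np.save(n+'p.npy',p)
    # heights above bench: connected components
    m=(p[...,2]>0.006)&(p[...,2]<0.4)&(p[...,0]>0.1)&(p[...,0]<0.9)&(np.abs(p[...,1])<0.7)
    k,lab,st,c=cv2.connectedComponentsWithStats(m.astype(np.uint8))
    print(n,'bench z',np.nanmedian(p[150:300,100:500,2]))
    for i in range(1,k):
        if st[i,4]<60: continue
        q=p[lab==i]; r=cv2.minAreaRect(q[:,:2].astype(np.float32)*1000)
        print(i,c[i].round(),st[i,4],'zmax',np.percentile(q[:,2],98).round(3),'rect',np.round(r[0],0),np.round(r[1],0),round(r[2],1))
z=np.load('scene0.npz')['im'];s=np.load('side0.npz')['im']
a=cv2.resize(z[90:260,260:460],None,fx=4,fy=3.5,interpolation=cv2.INTER_CUBIC)
cv2.imwrite('pics/c1.png',cv2.convertScaleAbs(a,alpha=1.5))
cv2.imwrite('pics/c2.png',cv2.convertScaleAbs(cv2.resize(z[220:400,130:340],None,fx=3.3,fy=3.3,interpolation=cv2.INTER_CUBIC),alpha=1.4))
cv2.imwrite('pics/c3.png',cv2.convertScaleAbs(cv2.resize(s[110:360,220:440],None,fx=2.4,fy=2.4,interpolation=cv2.INTER_CUBIC),alpha=1.4))
E
```

```text
scene bench z -0.00047860897988549755
1 [204.  79.] 4877 zmax 0.394 rect [163.  50.] [184.  99.] 76.5
2 [361.  74.] 449 zmax 0.092 rect [172. 684.] [105.  40.] 9.3
6 [349. 135.] 547 zmax 0.178 rect [476. 272.] [33. 34.] 60.7
8 [460. 130.] 479 zmax 0.031 rect [612. 673.] [201.  60.] 5.5
13 [385. 152.] 922 zmax 0.143 rect [544. 355.] [73. 76.] 2.2
15 [ 10. 153.] 649 zmax 0.344 rect [ 228. -445.] [30. 46.] 31.7
16 [199. 150.] 157 zmax 0.015 rect [112.  -2.] [124.  25.] 89.8
17 [320. 209.] 2935 zmax 0.122 rect [562.  70.] [102. 221.] 10.3
18 [420. 214.] 517 zmax 0.017 rect [751. 251.] [87. 88.] 57.4
23 [160. 258.] 1679 zmax 0.09 rect [ 410. -300.] [ 56. 168.] 54.3
24 [377. 261.] 386 zmax 0.056 rect [778.  44.] [37. 39.] 76.1
25 [197. 295.] 1213 zmax 0.066 rect [ 561. -293.] [ 42. 120.] 10.1
26 [335. 291.] 429 zmax 0.056 rect [767. -82.] [39. 37.] 4.1
27 [303. 324.] 1620 zmax 0.13 rect [ 789. -195.] [70. 59.] 49.3
28 [224. 359.] 3072 zmax 0.09 rect [ 721. -340.] [163.  57.] 86.9
side bench z 0.001377538004296186
1 [478.  48.] 1087 zmax 0.397 rect [ 253. -486.] [ 66. 153.] 39.8
24 [458.  91.] 834 zmax 0.066 rect [ 264. -682.] [ 42. 215.] 88.0
384 [314. 135.] 720 zmax 0.094 rect [ 724. -365.] [222.  78.] 85.3
572 [403. 153.] 1035 zmax 0.092 rect [ 429. -340.] [116. 255.] 44.5
629 [358. 150.] 392 zmax 0.069 rect [ 563. -309.] [ 46. 168.] 13.3
640 [284. 152.] 735 zmax 0.133 rect [ 801. -239.] [ 76. 180.] 15.6
810 [515. 209.] 4890 zmax 0.395 rect [156. -12.] [ 99. 332.] 4.5
1050 [280. 183.] 233 zmax 0.061 rect [764. -79.] [38. 41.] 63.7
1354 [264. 213.] 255 zmax 0.06 rect [777.  25.] [39. 85.] 3.3
1394 [340. 249.] 2866 zmax 0.179 rect [545. 133.] [110. 350.] 14.1
1725 [250. 277.] 717 zmax 0.02 rect [752. 251.] [90. 90.] 31.1
1858 [319. 326.] 1225 zmax 0.145 rect [543. 357.] [70. 74.] 2.2
```

View pics/c1.png

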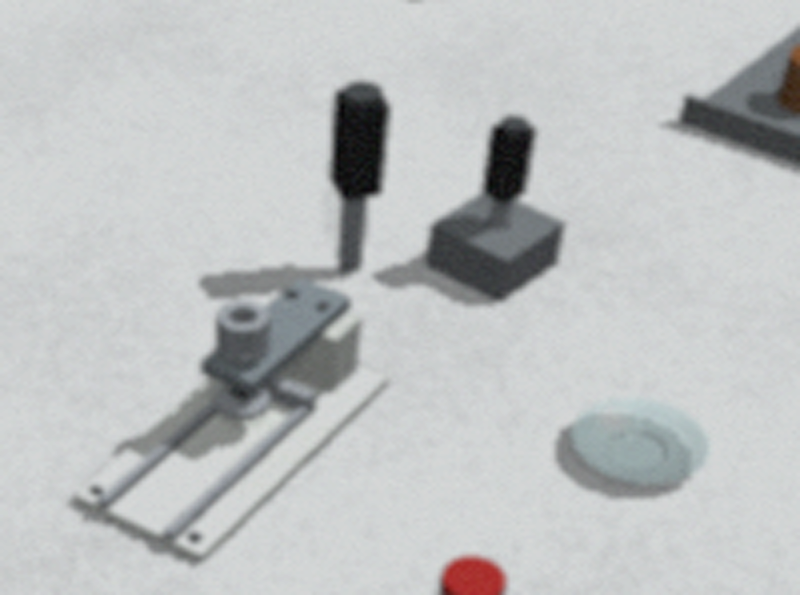

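View pics/c2.png

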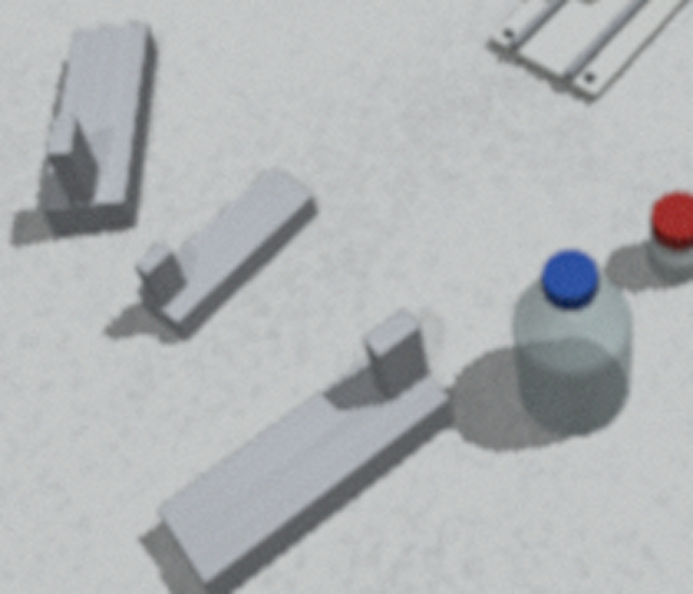

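View pics/c3.png

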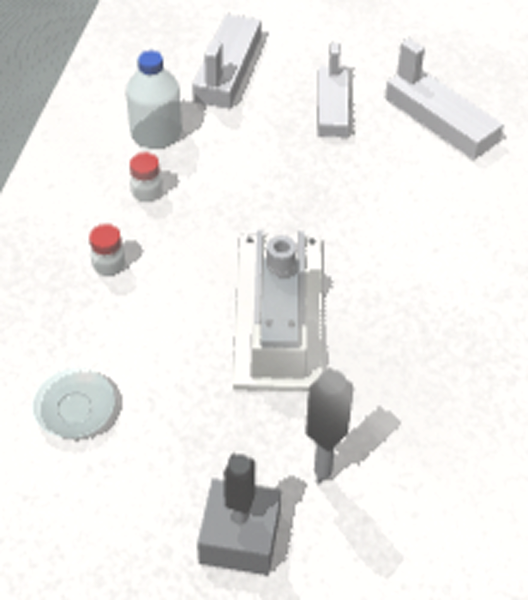

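```bash
cat >> h.py <<'E'
def yawz(o):  # world heading of tool z (jaw) axis
    z=toolR(o)[:,2]; return np.degrees(np.arctan2(z[1],z[0]))
def plan(goal, yaw=None):
    """goal TCP world, yaw = heading wanted of tool z (mod 180). prints shift cm (tool axes) and turn"""
    o=bot.get_obs(); Rm=toolR(o); s=Rm.T@(np.array(goal)-o['ee_pos'])*100
    t=0
    if yaw is not None:
        t=-(yaw-yawz(o)); t=(t+90)%180-90
    print('t',round(o['time'],2),'at',o['ee_pos'].round(4),'yawz',yawz(o).round(2),'q6',o['q'][5].round(1),'SHIFT',s.round(2),'turn',round(t,2),'dist',np.linalg.norm(s).round(1))
    return s,t
E
python3 - <<'E'
from h import *
o=bot.get_obs(); print(toolR(o).round(3)); print(yawz(o))
# fit block from scene cloud: top face pts
p=np.load('scenep.npy'); 
def tops(lo,hi,box):
    m=(p[...,2]>lo)&(p[...,2]<hi)&(p[...,0]>box[0])&(p[...,0]<box[1])&(p[...,1]>box[2])&(p[...,1]<box[3])
    return p[m]
def rect(q): 
    r=cv2.minAreaRect(q[:,:2].astype(np.float32)*1000); return np.round(r[0],1),np.round(r[1],1),round(r[2],2),len(q)
print('block top',rect(tops(.021,.03,(.48,.65,-.4,-.2))))
print('fin',rect(tops(.062,.075,(.48,.65,-.4,-.2))))
print('plate',rect(tops(.008,.0145,(.45,.7,-.08,.22))))
print('bracket',rect(tops(.080,.088,(.45,.7,-.08,.22))))
print('head',rect(tops(.118,.128,(.45,.7,-.08,.22))))
print('rest',rect(tops(.042,.048,(.49,.6,.3,.4))))
print('handle',rect(tops(.1,.15,(.49,.6,.3,.4))))
r1=np.array([.5696,-.341]);plan([*r1,.22],190.1)
E
```

```text
[[-0.     0.893  0.449]
 [ 0.001  0.449 -0.893]
 [-1.    -0.    -0.001]]
-63.31126866749957
block top (array([ 527.8, -298.2]), array([108.3, 120. ]), 9.28, 826)
fin (array([ 528.7, -346.6]), array([95. , 22.5]), 7.98, 69)
plate (array([562.1,  70.2]), array([101.8, 220.3]), 10.78, 1454)
bracket (array([554.4, 115.4]), array([ 39. , 117.1]), 11.28, 349)
head (array([561.6,  75.7]), array([30.8, 32.6]), 74.88, 97)
rest (array([544.5, 356.2]), array([72.8, 72.7]), 4.69, 311)
handle (array([544.1, 353.4]), array([25.5, 25.3]), 1.39, 173)
t 0.15 at [ 0.247  -0.4913  0.2307] yawz -63.31 q6 90.0 SHIFT [ 1.07 35.58  1.07] turn -73.41 dist 35.6
```

Request:
play_rows:
  rows:
    - [[3,35.6,1.1],-73.4,8.5]
    - [[3,35.6,1.1],-73.4,8.5]
    - [[3,35.6,1.1],-73.4,8.5]
    - [[3,35.6,1.1],-73.4,8.5]
    - [[3,35.6,1.1],-73.4,8.5]
    - [[3,35.6,1.1],-73.4,8.5]
    - [[3,35.6,1.1],-73.4,8.5]
    - [[3,35.6,1.1],-73.4,8.5]
    - [[3,35.6,1.1],-73.4,8.5]
    - [[3,35.6,1.1],-73.4,8.5]
    - [[3,35.6,1.1],-73.4,8.5]
    - [[3,35.6,1.1],-73.4,8.5]

```text
time: 1.15
ee_pos: [0.5705, -0.3407, 0.2004]
tcp_rot: [139.7, 89.9, 149.9]
wrist_force: [-0.9, -0.0, 0.4]
opening: 0.0851
```

```bash
python3 - <<'E'
from h import *
im,d,K,T,o=cam('wrist'); print(o['time'],o['ee_pos'],yawz(o),o['q'].round(1),o['qd'].round(1))
cv2.imwrite('pics/w1.png',cv2.convertScaleAbs(im,alpha=1.5)); p=cloud(d,K,T); np.savez('w1.npz',p=p,im=im)
def rect(m,cl=True):
    m=cv2.morphologyEx(m.astype(np.uint8),cv2.MORPH_OPEN,np.ones((3,3)))
    k,l,st,c=cv2.connectedComponentsWithStats(m); i=1+np.argmax(st[1:,4]); q=p[l==i]
    r=cv2.minAreaRect(q[:,:2].astype(np.float32)*1000); return c[i].round(),np.round(r[0],1),np.round(r[1],1),round(r[2],2),len(q),np.median(q[:,2]).round(4)
near=(abs(p[...,0]-.56)<.12)&(abs(p[...,1]+.3)<.12)
print('fin',rect(near&(p[...,2]>.062)&(p[...,2]<.072)))
print('top',rect(near&(p[...,2]>.02)&(p[...,2]<.03)))
print('all',rect(near&(p[...,2]>.015)&(p[...,2]<.075)))
E
```

```text
1.15 [ 0.57049126 -0.34072181  0.2003955 ] 10.239994246837849 [-30.8  21.   25.6  94.7  -0.   48.9] [-1.  -0.8 -0.4 -0.  -0.   4.7]
fin (array([316., 188.]), array([ 567.4, -341.1]), array([10.8, 21.9]), 10.28, 322, np.float64(0.0665))
top (array([317., 123.]), array([ 559.1, -293.2]), array([ 40. , 119.3]), 10.06, 4886, np.float64(0.0247))
all (array([317., 127.]), array([ 559.1, -293.2]), array([ 40. , 119.3]), 10.06, 5285, np.float64(0.0247))
```

View pics/w1.png

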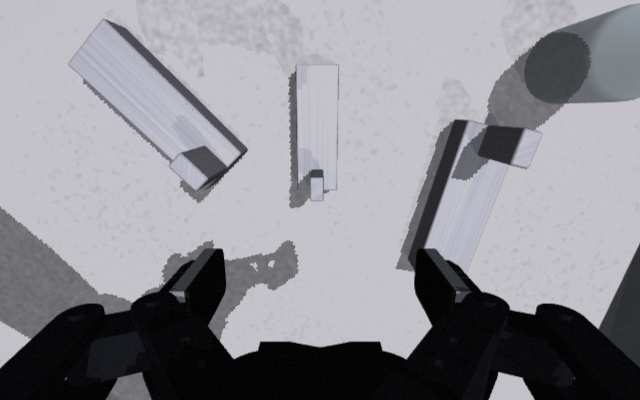

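The centre block (image 317,127) measures 40 x 119 mm with its fin at (316,188). It is the smallest of the three and matches the description. The others, left and right, are visibly longer and wider. Grasping its fin.

Request:
play_rows:
  rows:
    - [[0,0,-0.3],0,3]
    - [[3,0,-0.3],0,3]
    - [[6,0,-0.3],0,3]
    - [[9,0,-0.3],0,3]
    - [[12,0,-0.3],0,3]
    - [[14,0,-0.3],0,3]
    - [[16,0,-0.3],0,3]
    - [[16.9,0,-0.3],0,3]
    - [[16.9,0,-0.3],0,3]
    - [[16.9,0,-0.3],0,3]
  squeeze: 50

```text
time: 2.03
ee_pos: [0.5668, -0.3422, 0.0329]
tcp_rot: [-36.7, 90.0, -26.7]
wrist_force: [0.3, -0.0, 0.8]
opening: 0.0299
```

Request:
play_rows:
  rows:
    - [[0,0,0],0,0.6]
    - [[0,0,0],0,0.6]
    - [[0,0,0],0,0.6]
    - [[0,0,0],0,0.6]
    - [[0,0,0],0,0.6]
    - [[0,0,0],0,0.6]
  squeeze: 50

```text
time: 2.53
ee_pos: [0.5679, -0.3425, 0.0343]
tcp_rot: [-46.9, 89.8, -36.9]
wrist_force: [-1.5, -0.3, 7.0]
opening: 0.0115
```

Request:
play_rows:
  rows:
    - [[-2,0,0],0,0.6]
    - [[-5,0,0],0,0.6]
    - [[-8,0,0],0,0.6]
    - [[-9,0,0],0,0.6]
    - [[-9,0,0],0,0.6]
    - [[-9,0,0],0,0.6]
    - [[-9,0,0],0,0.6]

```text
time: 3.12
ee_pos: [0.5665, -0.3415, 0.1201]
tcp_rot: [139.6, 89.8, 149.7]
wrist_force: [0.4, 0.5, -2.9]
opening: 0.0113
```

```bash
python3 - <<'E'
from h import *
im,d,K,T,o=cam('wrist'); print(o['time'],o['ee_pos'],yawz(o),o['wrist_force'].round(2),o['opening'])
cv2.imwrite('pics/w2.png',cv2.convertScaleAbs(im,alpha=1.5)); p=cloud(d,K,T); np.savez('w2.npz',p=p,im=im)
tl=(p-o['ee_pos'])@toolR(o)   # tool coords
np.save('w2t.npy',tl)
# underside of block expected 50mm beyond grasp: x tool ~ -0.019+0.05=0.031 ; top at 0.006
m=(abs(tl[...,0]-.006)<.006)&(tl[...,1]>0.0)&(tl[...,1]<.15)&(abs(tl[...,2])<.05)
q=tl[m]; r=cv2.minAreaRect(q[:,1:].astype(np.float32)*1000);print(r,np.median(q[:,0]),len(q))
A=np.c_[q[:,1:],np.ones(len(q))]; print(np.linalg.lstsq(A,q[:,0],rcond=None)[0])
im,d,K,T,o=cam('side');cv2.imwrite('pics/s2.png',cv2.convertScaleAbs(im,alpha=1.2))
E
```

```text
3.1167 [ 0.5664914  -0.34150355  0.12007975] 10.087827469442638 [ 0.35  0.49 -2.92] 0.011293844254568084
((55.02414321899414, 0.2364025115966797), (110.07432556152344, 40.1706657409668), 0.0663224533200264) 0.009614799660493382 19790
[0.0021101  0.00159571 0.00945699]
```

View pics/w2.png

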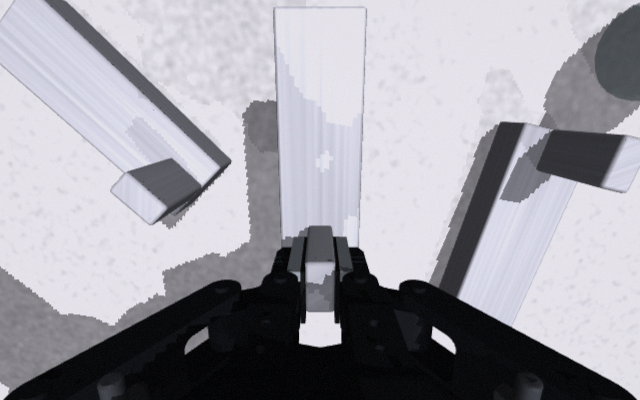

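Request:
play_rows:
  rows:
    - [[0,2,-0.5],0,0.6]
    - [[0,6,-1.5],0,0.6]
    - [[0,10,-3],0,0.6]
    - [[0,14,-3],0,0.6]
    - [[0,18,-3],0,0.6]
    - [[0,22,-3],0,0.6]
    - [[0,25,-3],0,0.6]
    - [[0,27.5,-3],0,0.6]
    - [[0,29,-3],0,0.6]
    - [[0,29,-3],0,0.6]
    - [[0,29,-3],0,0.6]
    - [[0,29,-3],0,0.6]

```text
time: 4.22
ee_pos: [0.4866, -0.062, 0.1217]
tcp_rot: [-175.7, 90.0, -165.6]
wrist_force: [0.8, 0.2, -2.4]
opening: 0.011
```

```bash
python3 - <<'E'
from h import *
im,d,K,T,o=cam('wrist'); print(o['time'],o['ee_pos'],yawz(o),o['wrist_force'].round(2),o['opening'],o['qd'].round(2))
cv2.imwrite('pics/w3.png',cv2.convertScaleAbs(im,alpha=1.4)); p=cloud(d,K,T); np.savez('w3.npz',p=p,im=im,T=T,K=K,d=d)
E
```

```text
4.2167 [ 0.48663125 -0.06204059  0.12165098] 10.086708435552568 [ 0.82  0.22 -2.41] 0.01103522776782293 [-0.9   0.25  0.43  0.15  0.05  0.11]
```

View pics/w3.png

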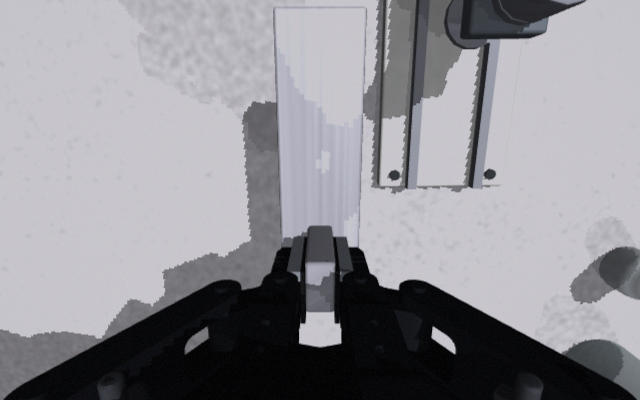

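```bash
python3 - <<'E'
from h import *
z=np.load('w3.npz'); p=z['p']
O=np.array([.563,.0654]); 
def fit(O,a):
    u=np.array([np.cos(a),np.sin(a)]); v=np.array([-u[1],u[0]])
    q=p[...,:2]-O; return q@u,q@v
a=np.radians(100.7)
X,Y=fit(O,a); Z=p[...,2]
print('plate z',np.nanmedian(Z[(abs(Y)<15e-3)&(X>-.09)&(X<-.03)]))
zr=(Z>.0155)&(Z<.026)
for s in (1,-1):
    m=zr&(X>-.1)&(X<-.01)&(abs(Y-s*.0255)<.008)
    x,y=X[m],Y[m]; # edges per bins
    bins=np.arange(-.1,-.01,.004); xs=[];lo=[];hi=[]
    for b in bins:
        k=(x>=b)&(x<b+.004)
        if k.sum()>4: xs.append(b+.002);lo.append(y[k].min());hi.append(y[k].max())
    if len(xs)<3: print(s,'few',m.sum());continue
    print(s,len(xs),np.polyfit(xs,(np.array(lo)+hi)/2,1)*[180/np.pi,1000],np.median(np.array(hi)-lo)*1000,np.median(Z[m]))
m=(Z>.006)&(Z<.0155)&(X<-.08)&(abs(Y)<.05)
x,y=X[m],Y[m]
xm=[x[(y>b)&(y<b+.005)].min() for b in np.arange(-.045,.045,.005) if ((y>b)&(y<b+.005)).sum()>3]
print('front edge X',np.round(np.array(xm)*1000,1)); print(y.min(),y.max())
E
```

```text
plate z 0.011690910800869592
1 23 [1.38698410e-02 2.67240736e+01] 7.210371328057328 0.019549336270164405
-1 23 [  0.17950713 -24.07664777] 7.824607943161199 0.019504883121770955
front edge X [-103.2 -103.2 -103.2 -104.2 -104.2 -104.2 -104.  -103.9 -103.7 -103.6
 -103.4 -103.5  -98.  -103.5 -103.3 -103.4 -103.2]
-0.04904415362901142 0.04998838904348484
```

```bash
cat >> h.py <<'E'
SO=np.array([.5615,.0661]); SA=np.radians(100.8)
su=np.array([np.cos(SA),np.sin(SA)]); sv=np.array([-su[1],su[0]])
def S(x,y,z): return np.array([*(SO+x*su+y*sv),z])
E
python3 -c "
from h import *
plan(S(-.128,.00024,.085),10.8)"
```

```text
t 4.27 at [ 0.4867 -0.0623  0.1217] yawz 10.05 q6 72.7 SHIFT [ 3.67 -1.46  9.75] turn -0.75 dist 10.5
```

Request:
play_rows:
  rows:
    - [[0,-1.5,3],-0.75,0.6]
    - [[0,-1.5,6],-0.75,0.6]
    - [[0.5,-1.5,8.5],-0.75,0.6]
    - [[1.5,-1.5,9.75],-0.75,0.6]
    - [[2.8,-1.5,9.75],-0.75,0.6]
    - [[3.7,-1.5,9.75],-0.75,0.6]
    - [[3.7,-1.5,9.75],-0.75,0.6]
    - [[3.7,-1.5,9.75],-0.75,0.6]
    - [[3.7,-1.5,9.75],-0.75,0.6]

```text
time: 5.02
ee_pos: [0.5849, -0.0597, 0.0859]
tcp_rot: [-16.7, 90.0, -5.9]
wrist_force: [-0.4, 0.3, -1.8]
opening: 0.0113
```

```bash
python3 - <<'E'
from h import *
plan(S(-.128,.00024,.055),10.8)
for n in ('wrist','scene'):
    im,d,K,T,o=cam(n); 
    if n=='scene': im=cv2.resize(im[130:330,220:420],None,fx=3,fy=3,interpolation=cv2.INTER_CUBIC)
    cv2.imwrite(f'pics/{n}4.png',cv2.convertScaleAbs(im,alpha=1.4))
    if n=='wrist': p=cloud(d,K,T); np.savez('w4.npz',p=p,im=im,o=o['ee_pos'])
E
```

```text
t 5.02 at [ 0.5849 -0.0597  0.0859] yawz 10.8 q6 73.4 SHIFT [ 3.09 -0.    0.03] turn 0.0 dist 3.1
```

View pics/wrist4.png

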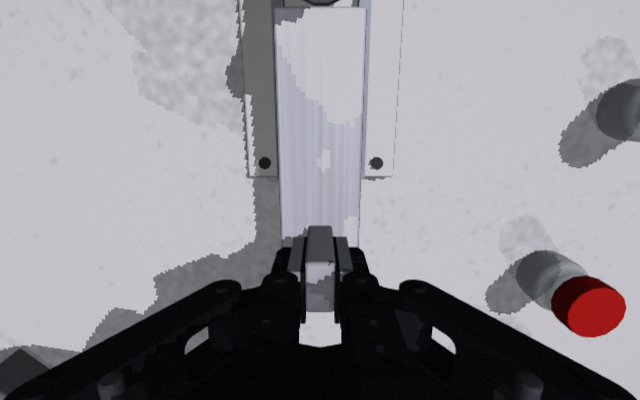

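View pics/scene4.png

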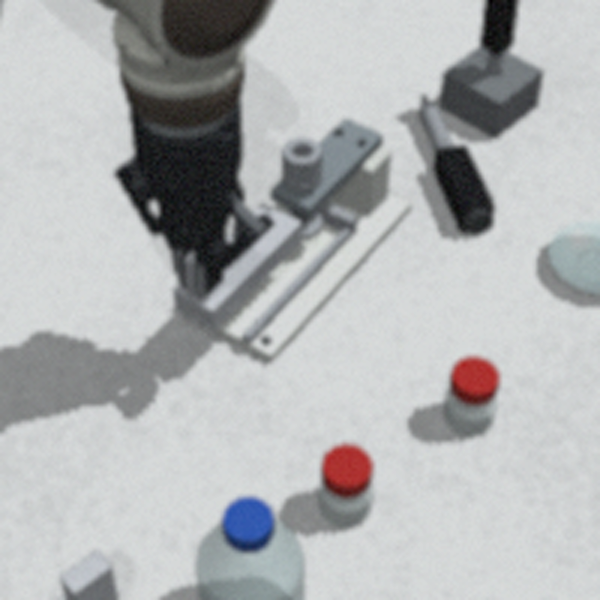

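```bash
python3 - <<'E'
from h import *
z=np.load('w4.npz'); p=z['p']
q=p[...,:2]-SO; X=q@su; Y=q@sv; Z=p[...,2]
for x0 in (-.1,-.09,-.08,-.07):
    m=(Z>.006)&(Z<.016)&(abs(X-x0)<.003); n=(Z>.055)&(Z<.09)&(abs(X-x0)<.003)
    r=(Z>.017)&(Z<.026)&(abs(X-x0)<.003)
    print(x0,'plate',(Y[m].min()*1e3).round(1),(Y[m].max()*1e3).round(1),'block',(Y[n].min()*1e3).round(1),(Y[n].max()*1e3).round(1),'rail',(Y[r].min()*1e3).round(1),(Y[r].max()*1e3).round(1))
n=(Z>.06)&(Z<.09)&(abs(Y)<.03); print('nose X',X[n].max(),'topz',np.median(Z[n]))
E
```

```text
-0.1 plate -49.9 49.9 block -19.7 20.5 rail -29.2 28.5
-0.09 plate -49.8 49.7 block -19.5 20.4 rail -28.9 28.8
-0.08 plate -204.3 49.8 block -19.7 20.3 rail -204.1 28.4
-0.07 plate -193.0 49.8 block -19.8 20.4 rail -194.6 28.8
nose X -0.017980839220561772 topz 0.07634347408964118
```

Request:
play_rows:
  rows:
    - [[0.8,0,0.04],0,0.6]
    - [[1.6,0,0.04],0,0.6]
    - [[2.4,0,0.04],0,0.6]
    - [[2.8,0,0.04],0,0.6]
    - [[3.1,0,0.04],0,0.6]
    - [[3.3,0,0.04],0,0.6]
    - [[3.5,0,0.04],0,0.6]
    - [[3.7,0,0.04],0,0.6]
    - [[3.8,0,0.04],0,0.6]
    - [[3.8,0,0.04],0,0.6]

```text
time: 5.95
ee_pos: [0.5857, -0.0592, 0.0472]
tcp_rot: [160.6, 90.0, 171.5]
wrist_force: [0.2, 0.5, -2.4]
opening: 0.0114
```

```bash
python3 - <<'E'
from h import *
plan(S(-.128,.00024,.0466),10.8); print(bot.get_obs()['wrist_force'])
E
```

```text
t 5.95 at [ 0.5857 -0.0592  0.0472] yawz 10.84 q6 73.4 SHIFT [ 0.06 -0.04 -0.06] turn 0.04 dist 0.1
[ 0.22125601  0.53168506 -2.35775248]
```

Request:
play_rows:
  rows:
    - [[0.05,0,0],0,0.6]
    - [[0.1,0,0],0,0.6]
    - [[0.1,0.6,0],0,0.6]
    - [[0.1,1.4,0],0,0.6]
    - [[0.1,2.2,0],0,0.6]
    - [[0.1,3,0],0,0.6]
    - [[0.1,3.8,0],0,0.6]
    - [[0.1,4.6,0],0,0.6]
    - [[0.1,5.2,0],0,0.6]
    - [[0.1,5.5,0],0,0.6]
    - [[0.1,5.5,0],0,0.6]

```text
time: 6.87
ee_pos: [0.5753, -0.0044, 0.0463]
tcp_rot: [52.2, 90.0, 63.1]
wrist_force: [0.0, 0.0, -2.0]
opening: 0.0116
```

```bash
python3 - <<'E'
from h import *
plan(S(-.065,.00024,.0466),10.8); print(bot.get_obs()['wrist_force'])
E
```

```text
t 6.87 at [ 0.5753 -0.0044  0.0463] yawz 10.89 q6 78.7 SHIFT [-0.03  0.68 -0.06] turn 0.09 dist 0.7
[ 0.0213855   0.01126281 -2.04329736]
```

Request:
play_rows:
  rows:
    - [[0.05,0.2,0],0,0.6]
    - [[0.05,0.35,0],0,0.6]
    - [[0.05,0.5,0],0,0.6]
    - [[0.05,0.6,0],0,0.6]
    - [[0.05,0.6,0],0,0.6]
    - [[0.05,0.6,0],0,0.6]

```text
time: 7.37
ee_pos: [0.5747, 0.0005, 0.0463]
tcp_rot: [-22.5, 89.9, -11.7]
wrist_force: [0.8, -3.7, 5.6]
opening: 0.0109
```

Request:
play_rows:
  rows:
    - [[0,0.1,0],0,0.6]
    - [[0,0.15,0],0,0.6]
    - [[0,0.2,0],0,0.6]
    - [[0,0.2,0],0,0.6]
    - [[0,0.2,0],0,0.6]

```text
time: 7.78
ee_pos: [0.5743, 0.0023, 0.0463]
tcp_rot: [-35.7, 89.9, -24.8]
wrist_force: [0.7, -4.2, 5.2]
opening: 0.0112
```

Request:
play_rows:
  rows:
    - [[-0.04,0.1,0],0,0.6]
    - [[-0.04,0.2,0],0,0.6]
    - [[-0.04,0.3,0],0,0.6]
    - [[-0.04,0.3,0],0,0.6]

```text
time: 8.12
ee_pos: [0.5742, 0.0026, 0.0469]
tcp_rot: [-81.2, 89.6, -70.5]
wrist_force: [4.1, -18.7, 5.0]
opening: 0.0119
```

```bash
python3 - <<'E'
from h import *
o=bot.get_obs(); print((o['ee_pos'][:2]-SO)@su,o['wrist_force'])
im,d,K,T,o=cam('wrist'); cv2.imwrite('pics/w5.png',cv2.convertScaleAbs(im,alpha=1.4))
E
```

```text
-0.06475706105646968 [  4.14218514 -18.74232676   4.97285697]
```

View pics/w5.png

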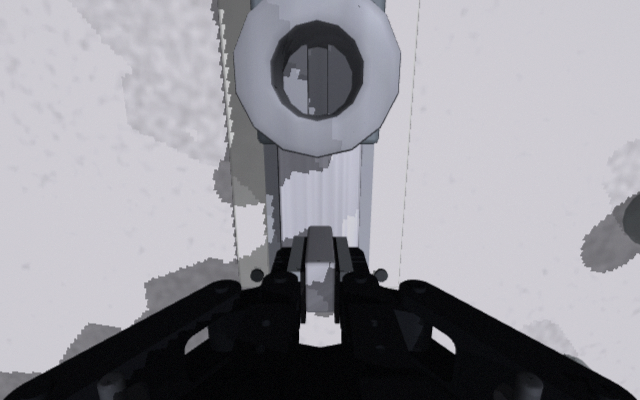

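Request:
play_rows:
  rows:
    - [[0.02,-0.25,0],0,0.6]
    - [[0.02,-0.25,0],0,0.6]
    - [[0.02,-0.25,0],0,3]
    - [[0.02,-0.25,0],0,3]
    - [[0.02,-0.25,0],0,3]
    - [[-1,-0.25,0],0,3]
    - [[-4,-0.25,0],0,3]
    - [[-8,-0.25,0],0,3]
    - [[-12,-0.25,0],0,3]
    - [[-14,-0.25,0],0,3]
    - [[-14,-0.25,0],0,3]
    - [[-14,-0.25,0],0,3]

```text
time: 9.17
ee_pos: [0.5745, 0.0034, 0.1882]
tcp_rot: [-5.5, 89.8, 5.4]
wrist_force: [-0.3, 0.6, -0.9]
opening: 0.0302
```

```bash
python3 - <<'E'
from h import *
im,d,K,T,o=cam('wrist'); print(o['time'],o['ee_pos'],yawz(o),o['wrist_force'].round(2),o['torque'])
cv2.imwrite('pics/w6.png',cv2.convertScaleAbs(im,alpha=1.4)); p=cloud(d,K,T); np.savez('w6.npz',p=p,im=im,d=d,K=K,T=T)
q=p[...,:2]-SO; X=q@su; Y=q@sv; Z=p[...,2]
m=(Z>.071)&(Z<.085)&(X<-.03)&(X>-.1)&(abs(Y)<.02)
r=cv2.minAreaRect(np.c_[X[m],Y[m]].astype(np.float32)*1e3);print('fin',r,m.sum())
m=(Z>.030)&(Z<.042)&(X<-.01)&(X>-.1)&(abs(Y)<.03)
r=cv2.minAreaRect(np.c_[X[m],Y[m]].astype(np.float32)*1e3);print('top',r,m.sum(),X[m].min())
m=(Z>.118)&(Z<.130)&(abs(Y)<.03)&(abs(X-.01)<.03)
r=cv2.minEnclosingCircle(np.c_[X[m],Y[m]].astype(np.float32)*1e3);print('head',r,m.sum(),np.median(Z[m]))
E
```

```text
9.1667 [0.57445172 0.00341655 0.18819519] 10.85692083123095 [-0.34  0.61 -0.9 ] [ 0.03972643 -0.01017117  0.02002309]
fin ((-63.4807243347168, -0.6648774147033691), (10.756390571594238, 21.709548950195312), 89.92853546142578) 377
top ((-42.311546325683594, -0.5544567108154297), (40.033660888671875, 63.35733413696289), 89.96231079101562) 2676 -0.07400311639764601
head ((10.031820297241211, -0.25409308075904846), 16.461320877075195) 1672 0.12398382775048754
```

View pics/w6.png

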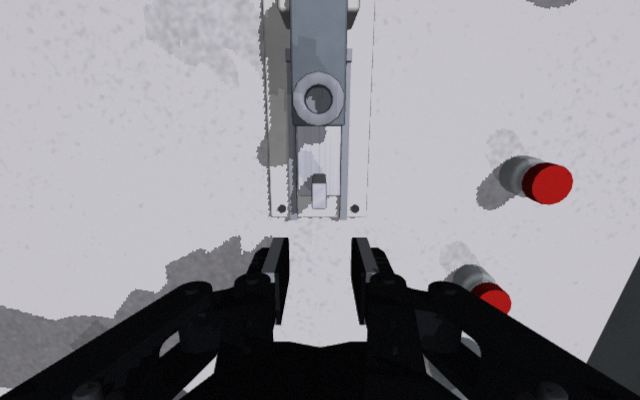

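Request:
play_rows:
  rows:
    - [[-3,2,0.2],-7,5.5]
    - [[-5,5.5,0.6],-14,5.5]
    - [[-7.2,9,1],-21,5.5]
    - [[-7.2,12.5,1.4],-28,5.5]
    - [[-7.2,16,1.8],-35,5.5]
    - [[-7.2,19.5,2.2],-42,5.5]
    - [[-7.2,23,2.6],-49,5.5]
    - [[-7.2,26.5,3],-56,5.5]
    - [[-7.2,30,3.3],-63,5.5]
    - [[-7.2,33,3.5],-70,5.5]
    - [[-7.2,35.2,3.7],-77,5.5]
    - [[-7.2,35.2,3.7],-84,5.5]

```text
time: 10.22
ee_pos: [0.5424, 0.3597, 0.2553]
tcp_rot: [102.7, 89.8, -161.9]
wrist_force: [0.7, -0.9, -1.0]
opening: 0.0552
```

Request:
play_rows:
  rows:
    - [[0,0,0],-7,5.5]
    - [[0,0,0],-14,5.5]
    - [[0,0,0],-21,5.5]
    - [[0,0,0],-28,5.5]
    - [[0,0,0],-35,5.5]
    - [[0,0,0],-42,5.5]
    - [[0,0,0],-49,5.5]
    - [[0,0,0],-56,5.5]
    - [[0,0,0],-63,5.5]
    - [[0,0,0],-70,5.5]
    - [[0,0,0],-77,5.5]
    - [[0,0,0],-84,5.5]

```text
time: 11.22
ee_pos: [0.5435, 0.3557, 0.2564]
tcp_rot: [30.6, 89.8, -150.2]
wrist_force: [-0.1, 0.5, 1.2]
opening: 0.0551
```

```bash
python3 - <<'E'
from h import *
im,d,K,T,o=cam('wrist'); print(o['time'],o['ee_pos'],yawz(o),o['q'].round(1),o['qd'].round(1))
cv2.imwrite('pics/w7.png',cv2.convertScaleAbs(im,alpha=1.6)); p=cloud(d,K,T); np.savez('w7.npz',p=p,im=im,d=d,K=K,T=T)
Z=p[...,2]; near=(abs(p[...,0]-.544)<.06)&(abs(p[...,1]-.356)<.06)
for a,b in ((.132,.15),(.042,.049)):
    m=near&(Z>a)&(Z<b); q=p[m]; r=cv2.minAreaRect(q[:,:2].astype(np.float32)*1e3); print(a,r,m.sum(),np.median(q[:,2]))
a=cv2.imread('pics/w5.png')[20:130,230:410]; cv2.imwrite('pics/w5c.png',cv2.resize(a,None,fx=4,fy=4,interpolation=cv2.INTER_CUBIC))
E
```

```text
11.2167 [0.54350938 0.35568447 0.2563699 ] 179.19287431065533 [ 33.2  20.6  31.4 101.    0.  -56. ] [ -0.   -0.1   0.1  -0.    0.1 -83.5]
0.132 ((542.7693481445312, 352.1373291015625), (24.503965377807617, 23.937793731689453), 84.1316146850586) 800 0.14297865326672035
0.042 ((543.1114501953125, 355.1709899902344), (70.1042251586914, 70.39232635498047), 2.1125197410583496) 2835 0.04464174602384119
```

View pics/w7.png

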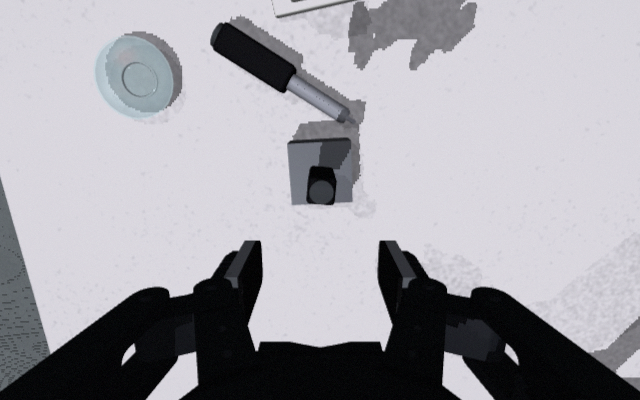

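View pics/w5c.png

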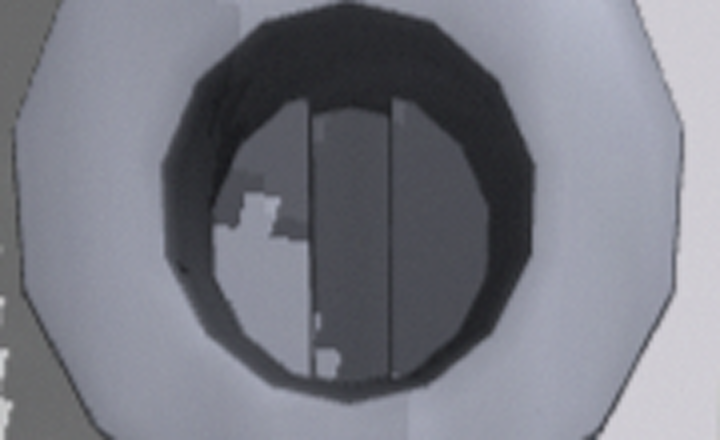

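Request:
play_rows:
  rows:
    - [[0,0,0],0,5.5]
    - [[0,0,0],0,5.5]
    - [[0,0,0],0,5.5]

```text
time: 11.52
ee_pos: [0.5438, 0.3558, 0.2576]
tcp_rot: [32.0, 89.9, -149.4]
wrist_force: [0.1, -0.1, 0.6]
opening: 0.055
```

```bash
python3 - <<'E'
from h import *
im,d,K,T,o=cam('wrist'); print(o['time'],o['ee_pos'],yawz(o),o['q'].round(1),o['qd'].round(1))
p=cloud(d,K,T); np.savez('w8.npz',p=p,im=im,d=d,K=K,T=T)
Z=p[...,2]; near=(abs(p[...,0]-.544)<.06)&(abs(p[...,1]-.356)<.06)
for a,b in ((.137,.15),(.132,.15),(.125,.15),(.042,.049)):
    m=near&(Z>a)&(Z<b); q=p[m]; r=cv2.minAreaRect(q[:,:2].astype(np.float32)*1e3); print(a,r,m.sum(),np.median(q[:,2]))
cv2.imwrite('pics/w8.png',cv2.convertScaleAbs(cv2.resize(im[110:230,260:380],None,fx=5,fy=5,interpolation=cv2.INTER_CUBIC),alpha=2.5,beta=20))
plan([.544,.355,.0885],181)
E
```

```text
11.5167 [0.54383056 0.35578723 0.25755625] 178.64872241826893 [ 33.2  20.6  31.5 101.    0.  -55.5] [-0.  -0.2  0.3  0.  -0.  -0.9]
0.137 ((542.7245483398438, 352.04248046875), (23.91674041748047, 23.861425399780273), 84.08511352539062) 738 0.14298327889817328
0.132 ((542.7865600585938, 352.031982421875), (23.99294662475586, 23.93408966064453), 84.6115951538086) 791 0.14282582927638243
0.125 ((542.78759765625, 352.02276611328125), (24.032697677612305, 23.924379348754883), 84.54161834716797) 826 0.14267322480108335
0.042 ((543.1902465820312, 355.0207824707031), (70.10020446777344, 70.02838897705078), 2.2357382774353027) 2817 0.044617868967747776
t 11.57 at [0.5439 0.3558 0.2577] yawz 178.69 q6 -55.5 SHIFT [16.92  0.08 -0.03] turn -2.31 dist 16.9
```

View pics/w8.png

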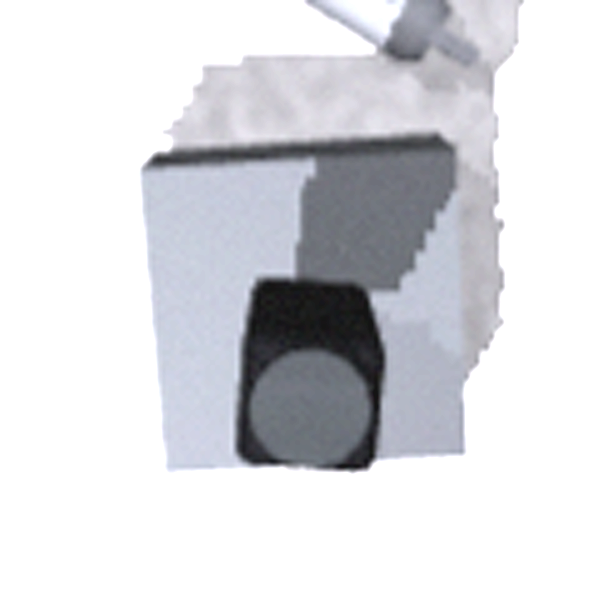

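The smaller driver's handle top is at crop (310,405), turned about -5.6° in the world frame. The large driver fell over by itself near the rest and is clear of the grasp. Descending on the smaller handle.

Request:
play_rows:
  rows:
    - [[2,0.3,0.08],4.3,5.5]
    - [[5,0.3,0.08],4.3,5.5]
    - [[8,0.3,0.08],4.3,5.5]
    - [[11,0.3,0.08],4.3,5.5]
    - [[13,0.3,0.08],4.3,5.5]
    - [[15,0.3,0.08],4.3,5.5]
    - [[16.5,0.3,0.08],4.3,5.5]
    - [[16.9,0.3,0.08],4.3,5.5]
    - [[16.9,0.3,0.08],4.3,5.5]
    - [[16.9,0.3,0.08],4.3,5.5]

```text
time: 12.4
ee_pos: [0.5433, 0.353, 0.09]
tcp_rot: [-140.1, 90.0, 34.4]
wrist_force: [-0.1, 0.7, 0.6]
opening: 0.0547
```

Request:
play_rows:
  rows:
    - [[0,0,0],0,2]
    - [[0,0,0],0,2]
    - [[0,0,0],0,2]
    - [[0,0,0],0,2]
    - [[0,0,0],0,2]
    - [[0,0,0],0,2]
    - [[0,0,0],0,2]
  squeeze: 50

```text
time: 12.98
ee_pos: [0.5434, 0.3532, 0.0904]
tcp_rot: [-131.3, 89.9, 43.2]
wrist_force: [-0.8, -0.5, 6.2]
opening: 0.0235
```

Request:
play_rows:
  rows:
    - [[-1,0,0],0,2]
    - [[-3,0,0],0,2]
    - [[-5,0,0],0,2]
    - [[-8,0,0],0,2]
    - [[-11,0,0],0,2]
    - [[-13,0,0],0,2]
    - [[-14,0,0],0,2]
    - [[-14,0,0],0,2]
    - [[-14,0,0],0,2]
    - [[-14,0,0],0,2]

```text
time: 13.82
ee_pos: [0.5429, 0.3527, 0.2281]
tcp_rot: [41.1, 89.9, -144.3]
wrist_force: [0.6, -0.5, -1.6]
opening: 0.0236
```

```bash
python3 - <<'E'
from h import *
im,d,K,T,o=cam('wrist'); print(o['time'],o['ee_pos'],yawz(o),o['wrist_force'].round(2),o['opening'])
np.savez('w9.npz',p=cloud(d,K,T),im=im,d=d,K=K,T=T,ee=o['ee_pos'],R=toolR(o))
cv2.imwrite('pics/w9.png',cv2.convertScaleAbs(im,alpha=1.6))
for n in('scene','side'):
    im,d,K,T,o=cam(n); tip=o['ee_pos']+toolR(o)@[.08,0,0]
    c=T[:3,:3].T@(tip-T[:3,3]); u=int(K[0]*c[0]/c[2]+K[2]); v=int(K[1]*c[1]/c[2]+K[3]); print(n,u,v)
    np.savez(n+'9.npz',im=im,d=d,K=K,T=T)
    cv2.imwrite(f'pics/{n}9.png',cv2.convertScaleAbs(cv2.resize(im[max(0,v-50):v+30,u-40:u+40],None,fx=7,fy=7,interpolation=cv2.INTER_CUBIC),alpha=1.6))
E
```

```text
13.8167 [0.5429441  0.35266968 0.22806663] 174.53447050182098 [ 0.63 -0.51 -1.55] 0.023617290221980395
scene 387 123
side 319 300
```

View pics/w9.png

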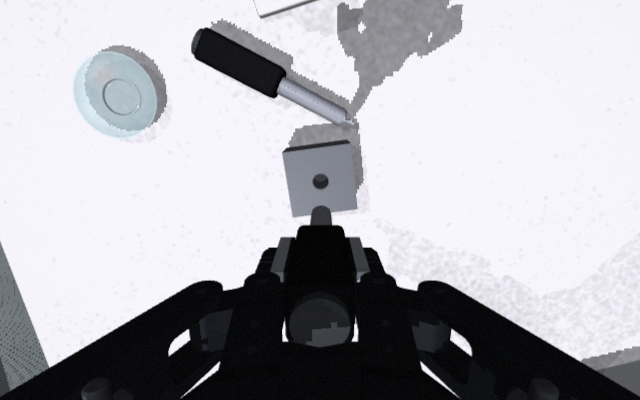

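View pics/scene9.png

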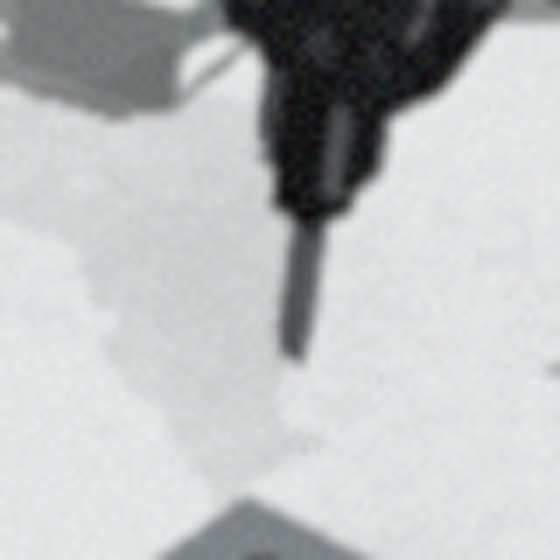

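View pics/side9.png

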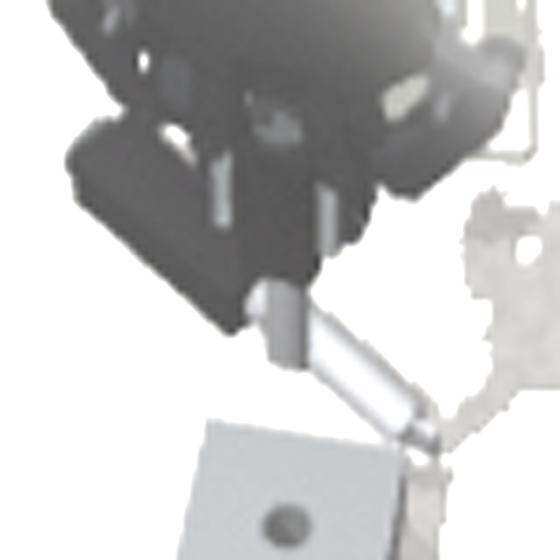

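```bash
python3 - <<'E'
from h import *
z=np.load('w9.npz'); tl=(z['p']-z['ee'])@z['R']
for lo,hi in ((-.03,-.01),(-.01,.005),(.005,.012),(.014,.025),(.025,.035),(.035,.05),(.05,.075)):
    m=(tl[...,0]>lo)&(tl[...,0]<hi)&(abs(tl[...,2])<.0135)&(abs(tl[...,1])<.025)
    if m.sum()>5: print(lo,hi,m.sum(),'y',np.percentile(tl[m][:,1],[5,50,95]).round(4),'z',tl[m][:,2].min().round(4),tl[m][:,2].max().round(4), np.argwhere(m).mean(0).round())
# side/scene shank 
for n in ('scene','side'):
    s=np.load(n+'9.npz'); p=(cloud(s['d'],s['K'],s['T'])-z['ee'])@z['R']
    for lo,hi in ((.02,.035),(.035,.05),(.05,.065),(.065,.072),(.074,.082)):
        m=(p[...,0]>lo)&(p[...,0]<hi)&(abs(p[...,2])<.025)&(abs(p[...,1])<.025)
        if m.sum()>2: print(n,lo,hi,m.sum(),'y',p[m][:,1].min().round(4),p[m][:,1].max().round(4),'z',p[m][:,2].min().round(4),p[m][:,2].max().round(4))
E
```

```text
-0.03 -0.01 1269 y [0.0109 0.0119 0.0124] z -0.0135 0.0135 [252. 321.]
-0.01 0.005 605 y [0.0107 0.0116 0.012 ] z -0.0135 0.0134 [236. 320.]
0.005 0.012 210 y [0.0105 0.0114 0.0118] z -0.012 0.0115 [228. 321.]
0.025 0.035 50 y [0.0043 0.0055 0.006 ] z -0.0051 0.0049 [223. 320.]
0.035 0.05 149 y [0.0024 0.0049 0.0058] z -0.0066 0.0066 [218. 320.]
0.05 0.075 168 y [0.0006 0.0045 0.0054] z -0.007 0.0069 [211. 321.]
scene 0.02 0.035 23 y -0.0025 0.0068 z -0.0088 0.0059
scene 0.035 0.05 27 y -0.0061 0.0072 z -0.0084 0.0039
scene 0.05 0.065 26 y -0.0053 0.0076 z -0.0077 0.0047
scene 0.065 0.072 8 y -0.0046 0.0059 z -0.0059 -0.0003
scene 0.074 0.082 8 y -0.0029 0.0019 z -0.0062 0.0019
side 0.02 0.035 19 y -0.0092 -0.0042 z -0.0036 0.0065
side 0.035 0.05 23 y -0.0104 -0.0027 z -0.0036 0.0068
side 0.05 0.065 23 y -0.0108 -0.0027 z -0.0038 0.0067
side 0.065 0.072 4 y -0.0087 -0.0029 z -0.004 0.006
side 0.074 0.082 5 y -0.0048 -0.0014 z -0.0053 0.0055
```

The tip measures about 11 mm across tool z and about 3 mm along tool y, so the blade lies along the jaw axis, which has to be at heading 100.9° at the screw. I'll carry it to a hover beside the screw and re-measure the screw from there.

Request:
play_rows:
  rows:
    - [[-0.7,1.5,-0.5],7,2]
    - [[-0.7,4.5,-1.5],14,2]
    - [[-0.7,7.5,-2.5],21,2]
    - [[-0.7,10.5,-3.5],28,2]
    - [[-0.7,13.5,-4.6],35,2]
    - [[-0.7,16.5,-5.7],42,2]
    - [[-0.7,19.5,-6.8],49,2]
    - [[-0.7,22,-7.7],56,2]
    - [[-0.7,24,-8.4],63,2]
    - [[-0.7,25.4,-8.9],70,2]
    - [[-0.7,26,-9.1],73.7,2]
    - [[-0.7,26,-9.1],73.7,2]

```text
time: 14.97
ee_pos: [0.609, 0.0837, 0.2354]
tcp_rot: [101.7, 89.9, -157.7]
wrist_force: [0.1, -0.2, -2.3]
opening: 0.0234
```

Request:
play_rows:
  rows:
    - [[0,0,0],0,2]
    - [[0,0,0],0,2]
    - [[0,0,0],0,2]

```text
time: 15.22
ee_pos: [0.6087, 0.0861, 0.236]
tcp_rot: [75.8, 90.0, 176.8]
wrist_force: [-0.9, 0.4, -1.2]
opening: 0.0233
```

```bash
cat > meas.py <<'E'
from h import *
import sys
tag=sys.argv[1]
im,d,K,T,o=cam('wrist'); print(o['time'],o['ee_pos'],'yawz',yawz(o).round(2),'q6',o['q'][5].round(1),'F',o['wrist_force'].round(2),'M',o['torque'].round(3),o['qd'].round(1))
p=cloud(d,K,T); np.savez(tag+'.npz',p=p,im=im,d=d,K=K,T=T,ee=o['ee_pos'],R=toolR(o))
cv2.imwrite(f'pics/{tag}.png',cv2.convertScaleAbs(im,alpha=1.5))
tl=(p-o['ee_pos'])@toolR(o); Z=p[...,2]
s=S(.01,0,0)[:2]
m=(Z>.117)&(Z<.129)&(np.hypot(p[...,0]-s[0],p[...,1]-s[1])<.03)
m=cv2.morphologyEx(m.astype(np.uint8),cv2.MORPH_OPEN,np.ones((3,3)))>0
q=tl[m][:,1:].astype(np.float32)*1e3; print('head tool y,z',cv2.minEnclosingCircle(q),len(q),'top x',np.median(tl[m][:,0]))
for lo,hi in ((-.02,0),(.03,.04),(.04,.05),(.05,.06),(.06,.07)):
    k=(tl[...,0]>lo)&(tl[...,0]<hi)&(abs(tl[...,2])<.0135)&(abs(tl[...,1])<.02)
    if k.sum()>5: print(lo,hi,k.sum(),'ymax',np.percentile(tl[k][:,1],95).round(4),'z',tl[k][:,2].min().round(4),tl[k][:,2].max().round(4))
E
python3 meas.py w10
```

```text
15.2167 [0.60873412 0.08609846 0.23599043] yawz 100.99 q6 -2.9 F [-0.91  0.42 -1.22] M [-0.003 -0.011 -0.006] [0.  0.  0.2 0.1 0.  0.4]
head tool y,z ((50.0469970703125, -1.1260877847671509), 16.307666778564453) 1022 top x 0.11210444980356174
-0.02 0 1012 ymax 0.0114 z -0.0135 0.0135
0.03 0.04 90 ymax 0.0051 z -0.0058 0.0056
0.04 0.05 101 ymax 0.0049 z -0.0067 0.0065
0.05 0.06 88 ymax 0.0047 z -0.007 0.0068
0.06 0.07 77 ymax 0.0045 z -0.0066 0.0065
```

View pics/w10.png

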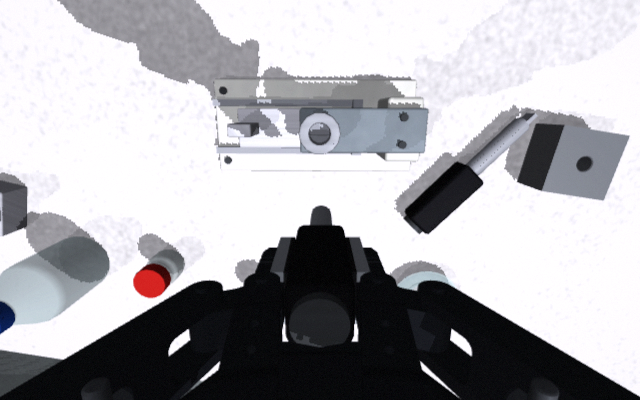

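Request:
play_rows:
  rows:
    - [[0,2,-0.11],0,2]
    - [[0,4,-0.11],0,2]
    - [[0,5.27,-0.11],0,2]
    - [[0,5.27,-0.11],0,2]
    - [[0,5.27,-0.11],0,2]
    - [[0,5.27,-0.11],0,2]
    - [[0,5.27,-0.11],0,2]

```text
time: 15.85
ee_pos: [0.558, 0.0747, 0.236]
tcp_rot: [6.5, 90.0, 107.3]
wrist_force: [1.1, 0.7, -1.3]
opening: 0.0231
```

```bash
python3 meas.py w11; python3 - <<'E'
from h import *
for n in('scene','side'):
    im,d,K,T,o=cam(n); tip=o['ee_pos']+toolR(o)@[.08,0,0]
    c=T[:3,:3].T@(tip-T[:3,3]); u=int(K[0]*c[0]/c[2]+K[2]); v=int(K[1]*c[1]/c[2]+K[3]); print(n,u,v)
    cv2.imwrite(f'pics/{n}11.png',cv2.convertScaleAbs(cv2.resize(im[max(0,v-40):v+40,u-40:u+40],None,fx=7,fy=7,interpolation=cv2.INTER_CUBIC),alpha=1.5))
E
```

```text
15.85 [0.55802274 0.07469102 0.2359501 ] yawz 100.87 q6 -3.2 F [ 1.13  0.7  -1.3 ] M [ 0.01   0.002 -0.018] [-0.2  0.2 -0.   0.2  0.   0.1]
head tool y,z ((-1.6837708950042725, 0.5155013203620911), 16.476858139038086) 751 top x 0.11205355056520233
-0.02 0 1005 ymax 0.0114 z -0.0135 0.0135
0.03 0.04 95 ymax 0.0051 z -0.0058 0.0056
0.04 0.05 96 ymax 0.0048 z -0.0067 0.0065
0.05 0.06 89 ymax 0.0048 z -0.007 0.0069
0.06 0.07 71 ymax 0.0045 z -0.0066 0.0065
scene 319 168
side 338 204
```

View pics/scene11.png

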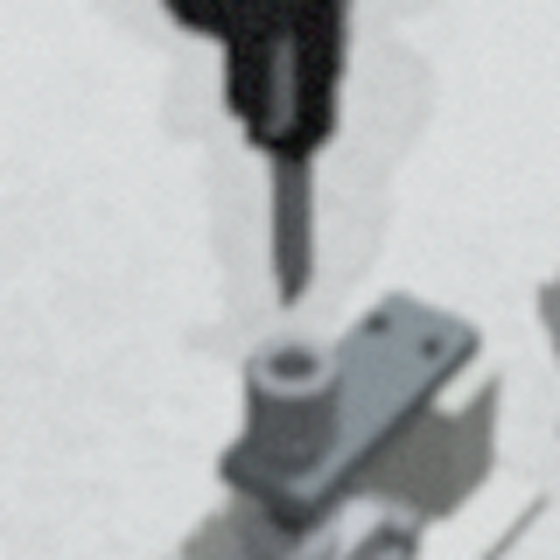

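View pics/side11.png

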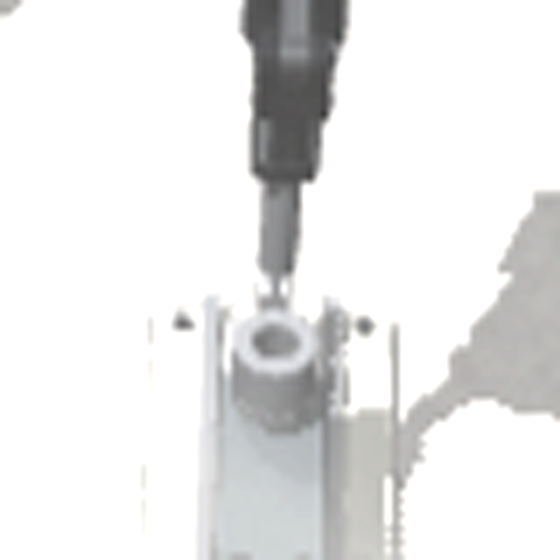

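View pics/w11.png

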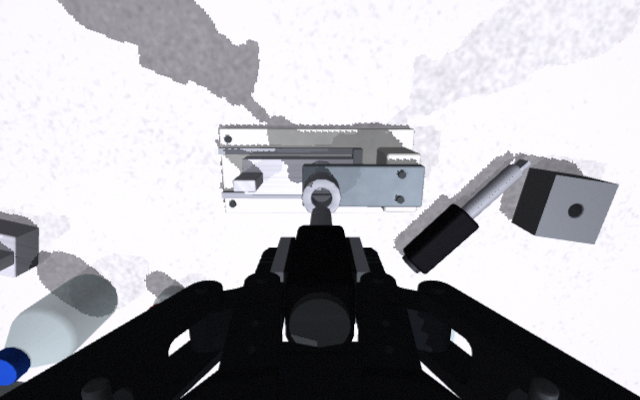

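The side crop shows the blade edge-on at (277,290), thin across the channel, so it lies along the slot. Small lateral correction, then lower into the well.

Request:
play_rows:
  rows:
    - [[0,0.09,0.05],0,2]
    - [[0.8,0.09,0.05],0,2]
    - [[1.6,0.09,0.05],0,2]
    - [[2.2,0.09,0.05],0,2]
    - [[2.8,0.09,0.05],0,2]
    - [[3.3,0.09,0.05],0,2]
    - [[3.7,0.09,0.05],0,2]
    - [[4,0.09,0.05],0,2]
    - [[4.1,0.09,0.05],0,2]
    - [[4.1,0.09,0.05],0,2]

```text
time: 16.83
ee_pos: [0.5564, 0.0747, 0.195]
tcp_rot: [71.5, 90.0, 172.4]
wrist_force: [-0.2, 0.6, 0.2]
opening: 0.0235
```

```bash
python3 meas.py w12
```

```text
16.8333 [0.5563639  0.07472474 0.19504861] yawz 100.84 q6 -3.2 F [-0.23  0.59  0.21] M [-0.014  0.03  -0.012] [ 0.1 -0.2  0.6  0.3  0.   0. ]
head tool y,z ((-2.9542124271392822, 0.3320291042327881), 16.38689613342285) 886 top x 0.07109027314151274
-0.02 0 1008 ymax 0.0114 z -0.0134 0.0135
0.03 0.04 90 ymax 0.0051 z -0.0058 0.0056
0.04 0.05 100 ymax 0.0048 z -0.0067 0.0065
0.05 0.06 89 ymax 0.0047 z -0.007 0.0068
0.06 0.07 120 ymax 0.0077 z -0.0129 0.0129
```

Request:
play_rows:
  rows:
    - [[0.3,-0.02,0.03],0,2]
    - [[0.6,-0.02,0.03],0,2]
    - [[0.8,-0.02,0.03],0,2]
    - [[1,-0.02,0.03],0,2]
    - [[1.15,-0.02,0.03],0,2]
    - [[1.3,-0.02,0.03],0,2]
    - [[1.4,-0.02,0.03],0,2]
    - [[1.4,-0.02,0.03],0,2]

```text
time: 17.55
ee_pos: [0.5565, 0.075, 0.1809]
tcp_rot: [86.8, 90.0, -172.3]
wrist_force: [0.7, 0.4, -1.6]
opening: 0.0234
```

```bash
python3 meas.py w13
```

```text
17.55 [0.5564755  0.07498944 0.18091   ] yawz 100.83 q6 -3.2 F [ 0.74  0.44 -1.61] M [-0.012 -0.022  0.015] [0.1 0.  0.3 0.2 0.  0. ]
head tool y,z ((-2.7677106857299805, -0.17486342787742615), 16.251667022705078) 919 top x 0.05707152911272413
-0.02 0 1013 ymax 0.0114 z -0.0135 0.0135
0.03 0.04 93 ymax 0.0052 z -0.0058 0.0056
0.04 0.05 99 ymax 0.0049 z -0.0067 0.0065
0.05 0.06 776 ymax 0.0117 z -0.0135 0.0135
0.06 0.07 177 ymax 0.0128 z -0.0135 0.0132
```

Request:
play_rows:
  rows:
    - [[0.05,0,0],0,2]
    - [[0.1,0,0],0,2]
    - [[0.15,0,0],0,2]
    - [[0.15,0,0],0,2]
    - [[0.15,0,0],0,2]

```text
time: 18.02
ee_pos: [0.5565, 0.075, 0.1797]
tcp_rot: [89.3, 90.0, -169.8]
wrist_force: [0.1, -0.4, -0.9]
opening: 0.0233
```

```bash
python3 - <<'E'
from h import *
o=bot.get_obs(); print(o['ee_pos'],o['wrist_force'],o['torque'],o['time'])
# pad/gap look
for n in('scene','side'):
    im,d,K,T,o=cam(n); np.savez(n+'13.npz',im=im,d=d,K=K,T=T)
    p=cloud(d,K,T); q=p[...,:2]-SO; X=q@su; Y=q@sv; Z=p[...,2]
    m=(abs(X-.01)<.024)&(abs(Y)<.024)&(Z<.068)&(Z>.036)
    print(n,m.sum()); 
    idx=np.argwhere(m)
    if len(idx): print(idx.min(0),idx.max(0)); 
    for z0 in np.arange(.036,.068,.002):
        k=m&(Z>=z0)&(Z<z0+.002)
        if k.sum(): print(z0.round(3),k.sum(),(X[k].min()*1e3).round(1),(X[k].max()*1e3).round(1),(Y[k].min()*1e3).round(1),(Y[k].max()*1e3).round(1))
im=np.load('scene13.npz')['im']; cv2.imwrite('pics/pad13.png',cv2.convertScaleAbs(cv2.resize(im[165:245,280:360],None,fx=7.5,fy=7.5,interpolation=cv2.INTER_CUBIC),alpha=1.4))
E
```

```text
[0.55654152 0.07500636 0.1796774 ] [ 0.11776815 -0.38899984 -0.85081065] [0.01490412 0.01007639 0.03955631] 18.0167
scene 152
[199 311] [213 331]
0.036 48 -13.7 33.9 -22.1 17.8
0.038 6 -7.3 28.3 -17.6 0.1
0.04 21 -7.0 23.4 -18.5 17.2
0.042 43 -9.5 26.5 -17.3 16.2
0.044 22 -8.7 21.5 -18.7 15.0
0.046 4 4.7 9.4 -4.5 11.8
0.05 2 2.1 8.0 -7.8 0.5
0.052 3 2.6 4.3 -4.2 1.6
0.054 1 4.3 4.3 -7.2 -7.2
0.056 2 3.7 4.5 -4.5 2.2
side 0
```

View pics/pad13.png

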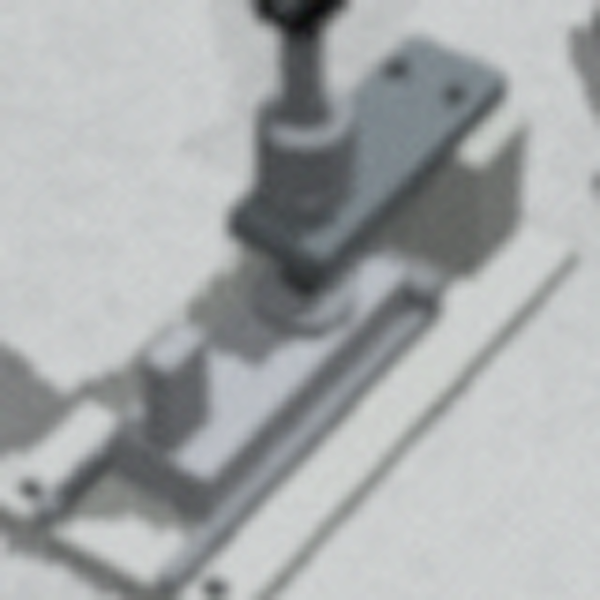

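Request:
play_rows:
  rows:
    - [[0.018,-0.001,0.023],5,2]
    - [[0.035,-0.004,0.045],10,2]
    - [[0.052,-0.009,0.067],15,2]
    - [[0.07,-0.016,0.089],20,2]
    - [[0.088,-0.024,0.11],25,2]
    - [[0.105,-0.035,0.13],30,2]

```text
time: 18.62
ee_pos: [0.5568, 0.0764, 0.1789]
tcp_rot: [-69.3, 90.0, 1.3]
wrist_force: [0.7, 0.6, 0.6]
opening: 0.0234
```

```bash
cat > st.py <<'E'
from h import *
o=bot.get_obs(); print(round(o['time'],2),o['ee_pos'].round(4),'yawz',yawz(o).round(1),'q6',o['q'][5].round(1),'F',o['wrist_force'].round(2),'M',o['torque'].round(3),'j6',o['joint_efforts'][5].round(3))
E
python3 st.py
```

```text
18.62 [0.5568 0.0764 0.1789] yawz 70.6 q6 27.2 F [0.66 0.55 0.56] M [-0.021 -0.008  0.071] j6 -1.692
```

Request:
play_rows:
  rows:
    - [[0,0,0],0,2]
    - [[0,0,0],0,2]
    - [[0,0,0],0,2]

```text
time: 18.87
ee_pos: [0.5568, 0.0764, 0.1788]
tcp_rot: [-67.6, 90.0, 3.4]
wrist_force: [0.2, 0.3, -0.2]
opening: 0.0233
```

```bash
python3 meas.py w14; python3 st.py
```

```text
18.8667 [0.55680694 0.07636494 0.17884741] yawz 71.0 q6 26.8 F [ 0.24  0.35 -0.22] M [-0.01  -0.193 -0.039] [-0.1  0.   0.   0.   0.1  0.3]
head tool y,z ((-1.7494425773620605, 0.35318681597709656), 16.17128562927246) 955 top x 0.05558852717156797
-0.02 0 1005 ymax 0.0112 z -0.0135 0.0135
0.03 0.04 90 ymax 0.0048 z -0.0056 0.0058
0.04 0.05 102 ymax 0.0045 z -0.0064 0.0066
0.05 0.06 821 ymax 0.0123 z -0.0133 0.0135
0.06 0.07 173 ymax 0.0133 z -0.0132 0.0134
18.92 [0.5568 0.0764 0.1788] yawz 71.0 q6 26.8 F [ 0.77 -0.4   0.94] M [-0.001 -0.164  0.042] j6 0.009
```

View pics/w14.png

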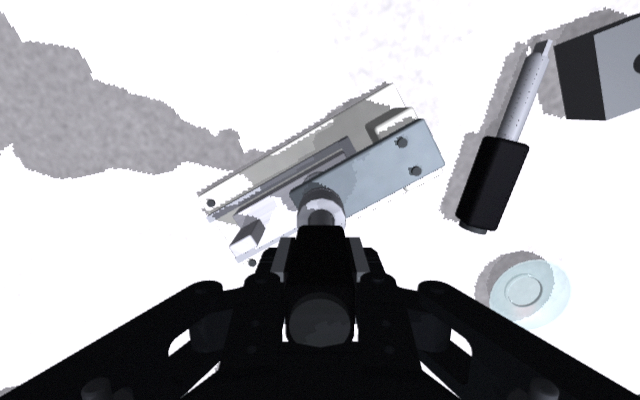

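```bash
cat > pad.py <<'E'
from h import *
def pz(d,K,T):
    p=cloud(d,K,T); q=p[...,:2]-SO; X=q@su-.01; Y=q@sv; Z=p[...,2]; r=np.hypot(X,Y)
    m=(r<.0165)&(Z>.0385)&(Z<.05)&(X<-.002)
    b=(abs(Y)<.015)&(X>-.05)&(X<-.026)&(Z>.03)&(Z<.042)
    return np.median(Z[m]).round(5),Z[m].std().round(4),m.sum(),np.median(Z[b]).round(5),b.sum(), np.percentile(Z[m],[10,25,75,90]).round(4)
if __name__=='__main__':
    z=np.load('scene13.npz'); print('at seat',pz(z['d'],z['K'],z['T']))
    for i in range(2):
        im,d,K,T,o=cam('scene'); print(o['time'].__round__(2),yawz(o).round(1),pz(d,K,T),'Mz',o['torque'][2].round(3))
    np.savez('scenelast.npz',im=im,d=d,K=K,T=T)
E
python3 pad.py
python3 - <<'E'
from h import *
z=np.load('scene13.npz'); p=cloud(z['d'],z['K'],z['T']); q=p[...,:2]-SO; X=q@su-.01; Y=q@sv; Z=p[...,2]
for v in range(198,216): print(v,' '.join('%3d'%round(Z[v,u]*1000) for u in range(308,334)))
E
```

```text
at seat (np.float64(0.04301), np.float64(0.0015), np.int64(42), np.float64(0.03655), np.int64(66), array([0.0414, 0.0422, 0.044 , 0.0451]))
18.92 71.0 (np.float64(0.04298), np.float64(0.0015), np.int64(41), np.float64(0.03649), np.int64(69), array([0.041 , 0.0417, 0.0438, 0.0451])) Mz 0.042
18.97 70.9 (np.float64(0.04269), np.float64(0.0016), np.int64(41), np.float64(0.03626), np.int64(74), array([0.0415, 0.0419, 0.0438, 0.0449])) Mz 0.035
198  -2  -1  -1   0  10  13  12  72  73  76  77  79  82  83  83  80  79  77  75  37  35  35  28  29  31  11
199   0   1   1  11  11  11  11  11  45  70  74  74  78  78  82  80  77  74  35  38  35  35  39  34  29  27
200   0  -1  10  11  12  10  12  43  47  43  56  72  73  76  77  76  74  43  36  38  38  36  37  36  33  36Traceback (most recent call last):
  File "<stdin>", line 3, in <module>
  File "<stdin>", line 3, in <genexpr>
ValueError: cannot convert float NaN to integer
```

Request:
play_rows:
  rows:
    - [[0.021,0.084,0.057],6,2]
    - [[0.042,0.079,0.084],12,2]
    - [[0.063,0.072,0.11],18,2]
    - [[0.084,0.063,0.136],24,2]
    - [[0.105,0.05,0.16],30,2]
    - [[0.126,0.035,0.183],36,2]
    - [[0.147,0.018,0.204],42,2]
    - [[0.168,-0.001,0.223],48,2]
    - [[0.189,-0.022,0.24],54,2]
    - [[0.21,-0.045,0.255],60,2]

```text
time: 19.85
ee_pos: [0.5582, 0.0787, 0.1769]
tcp_rot: [-2.4, 89.9, 8.2]
wrist_force: [0.4, 0.6, 1.3]
opening: 0.0235
```

```bash
python3 st.py; python3 meas.py w15; python3 pad.py
```

```text
19.85 [0.5582 0.0787 0.1769] yawz 10.6 q6 87.4 F [0.4  0.56 1.27] M [ 0.11  -0.362  0.114] j6 -1.969
19.85 [0.55824861 0.07866645 0.17686741] yawz 10.61 q6 87.4 F [0.4  0.56 1.27] M [ 0.11  -0.362  0.114] [ 0.   0.5  0.2 -0.3  0.1 71.5]
head tool y,z ((-2.6133997440338135, 1.1806490421295166), 16.333471298217773) 935 top x 0.055564938386245225
-0.02 0 1003 ymax 0.0112 z -0.0135 0.0134
0.03 0.04 89 ymax 0.005 z -0.0049 0.0065
0.04 0.05 101 ymax 0.0047 z -0.0057 0.0075
0.05 0.06 815 ymax 0.0124 z -0.0132 0.0135
0.06 0.07 179 ymax 0.0134 z -0.0135 0.0135
at seat (np.float64(0.04301), np.float64(0.0015), np.int64(42), np.float64(0.03655), np.int64(66), array([0.0414, 0.0422, 0.044 , 0.0451]))
19.9 10.2 (np.float64(0.04198), np.float64(0.0027), np.int64(41), np.float64(0.03646), np.int64(72), array([0.0399, 0.0409, 0.0431, 0.0468])) Mz 0.111
19.95 10.8 (np.float64(0.04237), np.float64(0.0022), np.int64(44), np.float64(0.03598), np.int64(69), array([0.0402, 0.0406, 0.0433, 0.045 ])) Mz 0.118
```

```bash
python3 - <<'E'
from h import *
Ms=[];ds=[]
for i in range(5):
    im,d,K,T,o=cam('scene'); Ms.append(np.r_[o['torque'],o['wrist_force']]); ds.append(d)
print(np.round(Ms,3)); print(np.mean(Ms,0).round(3))
a=np.load('scene13.npz')['im']
c=[cv2.convertScaleAbs(cv2.resize(x[190:220,300:340],None,fx=10,fy=10,interpolation=cv2.INTER_CUBIC),alpha=1.5) for x in (a,im)]
cv2.imwrite('pics/cmp.png',np.vstack(c)); d=np.mean(ds,0); np.savez('sc20.npz',im=im,d=d,K=K,T=T)
from pad import pz
print(pz(d,K,T))
E
```

```text
[[ 0.031 -0.334  0.051  1.883  0.485  2.293]
 [ 0.042 -0.372  0.111  2.426  1.433  1.655]
 [ 0.026 -0.48   0.107  0.406 -0.027  2.076]
 [-0.016 -0.49   0.055  2.009  0.406  1.972]
 [ 0.067 -0.501  0.038  1.239  0.195  3.267]]
[ 0.03  -0.436  0.073  1.593  0.498  2.253]
(np.float64(0.0418), np.float64(0.0021), np.int64(43), np.float64(0.03629), np.int64(67), array([0.0411, 0.0413, 0.0423, 0.0439]))
```

View pics/cmp.png

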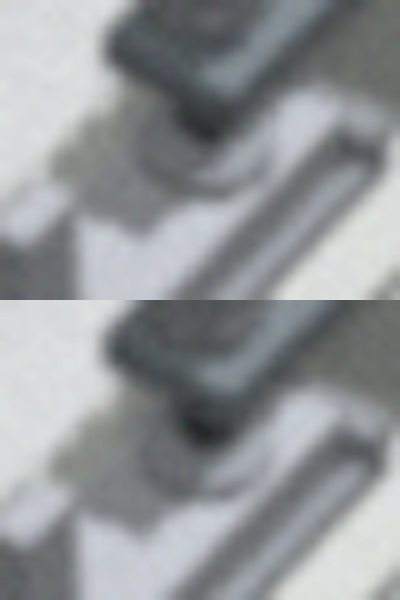

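Request:
play_rows:
  rows:
    - [[0,0,0.05],0,2]
    - [[0,0,0.1],0,2]
    - [[0,0,0.1],0,2]
    - [[0,0,0.1],0,2]

```text
time: 20.58
ee_pos: [0.5586, 0.0788, 0.1767]
tcp_rot: [-179.4, 90.0, -168.5]
wrist_force: [-1.5, -0.4, 4.8]
opening: 0.0235
```

```bash
python3 st.py
```

```text
20.58 [0.5586 0.0788 0.1767] yawz 10.9 q6 87.2 F [-1.48 -0.44  4.8 ] M [-0.189  0.32   0.019] j6 0.062
```

Request:
play_rows:
  rows:
    - [[-0.05,0,-0.05],0,2]
    - [[-0.05,0,-0.05],0,2]
    - [[-0.05,0,-0.05],0,4]
    - [[-0.05,0,-0.05],0,4]
    - [[-0.05,0,-0.05],0,4]
    - [[-0.05,0,-0.05],0,4]
    - [[-1,0,-0.05],0,4]
    - [[-3,0,-0.05],0,4]
    - [[-5.5,0,-0.05],0,4]
    - [[-8,0,-0.05],0,4]
    - [[-8.5,0,-0.05],0,4]
    - [[-8.5,0,-0.05],0,4]

```text
time: 21.58
ee_pos: [0.5591, 0.0788, 0.2641]
tcp_rot: [-2.9, 89.8, 8.0]
wrist_force: [1.2, -0.1, -1.1]
opening: 0.0398
```

```bash
python3 st.py; python3 - <<'E'
from h import *
im,d,K,T,o=cam('wrist'); cv2.imwrite('pics/w16.png',cv2.convertScaleAbs(im,alpha=1.5))
im,d,K,T,o=cam('scene'); cv2.imwrite('pics/sc16.png',cv2.convertScaleAbs(cv2.resize(im[120:250,240:400],None,fx=4.5,fy=4.5,interpolation=cv2.INTER_CUBIC),alpha=1.5))
from pad import pz; print(pz(d,K,T))
E
```

```text
21.58 [0.5591 0.0788 0.2641] yawz 10.8 q6 87.2 F [ 1.16 -0.14 -1.12] M [ 0.06  -0.04  -0.032] j6 -0.0
(np.float64(0.0423), np.float64(0.0017), np.int64(44), np.float64(0.03632), np.int64(70), array([0.0408, 0.0415, 0.0437, 0.0444]))
```

View pics/sc16.png

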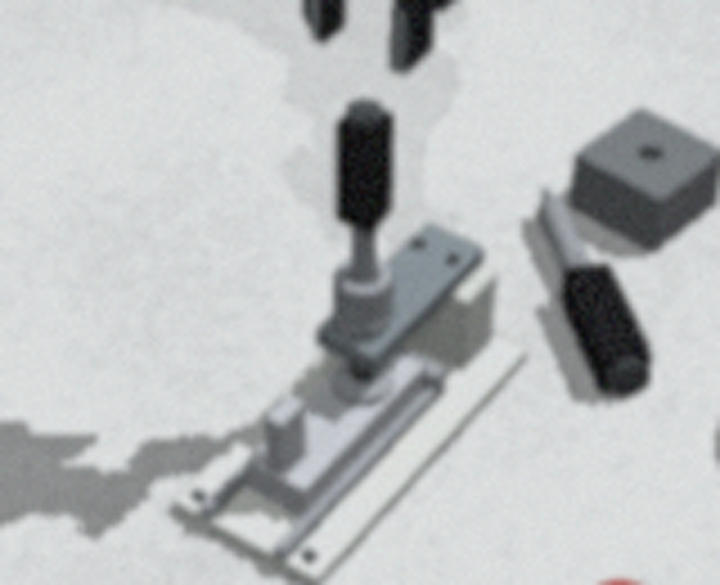

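View pics/w16.png

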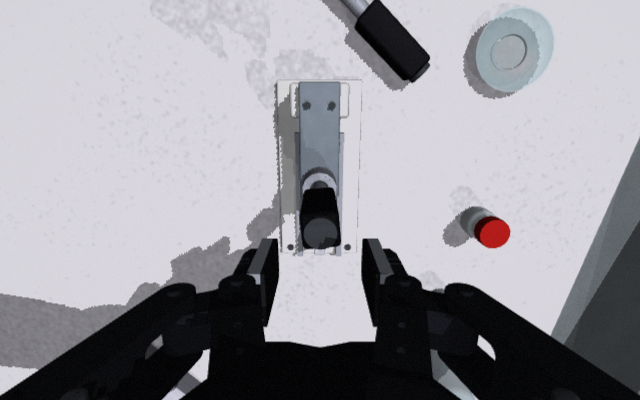

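The driver stands upright in the screw: handle top at (365,110) in the scene crop, no visible lean. Next I go to the fin with the hand turned around so the camera side faces away from the driver.

Request:
play_rows:
  rows:
    - [[0,-1.5,0.1],-7,3]
    - [[0,-3.5,0.1],-14,3]
    - [[0,-5.5,0.1],-21,3]
    - [[0,-7,0.1],-28,3]
    - [[0,-7.7,0.1],-35,3]
    - [[0,-7.7,0.1],-42,3]
    - [[0,-7.7,0.1],-49,3]
    - [[0,-7.7,0.1],-56,3]
    - [[0,-7.7,0.1],-63,3]
    - [[0,-7.7,0.1],-70,3]
    - [[0,-7.7,0.1],-77,3]
    - [[0,-7.7,0.1],-84,3]

```text
time: 22.68
ee_pos: [0.5734, 0.0033, 0.2599]
tcp_rot: [85.1, 89.9, -179.7]
wrist_force: [0.1, 0.6, 0.3]
opening: 0.0304
```

Request:
play_rows:
  rows:
    - [[0,0,0],-7,3]
    - [[0,0,0],-14,3]
    - [[0,0,0],-21,3]
    - [[0,0,0],-28,3]
    - [[0,0,0],-35,3]
    - [[0,0,0],-42,3]
    - [[0,0,0],-49,3]
    - [[0,0,0],-56,3]
    - [[0,0,0],-63,3]
    - [[0,0,0],-70,3]
    - [[0,0,0],-77,3]
    - [[0,0,0],-84,3]

```text
time: 23.68
ee_pos: [0.5734, 0.0033, 0.2598]
tcp_rot: [1.5, 89.9, -179.3]
wrist_force: [-0.3, -0.5, 0.2]
opening: 0.0298
```

Request:
play_rows:
  rows:
    - [[0,0,0],-7,3]
    - [[0,0,0],-12,3]
    - [[0,0,0],-12,3]
    - [[0,0,0],-12,3]
    - [[0,0,0],-12,3]

```text
time: 24.1
ee_pos: [0.5736, 0.0033, 0.2607]
tcp_rot: [-10.1, 89.9, -179.5]
wrist_force: [0.9, 0.3, -0.1]
opening: 0.0302
```

```bash
python3 - <<'E'
from h import *
im,d,K,T,o=cam('wrist'); print(o['time'],o['ee_pos'],yawz(o),o['q'][5],o['wrist_force'].round(2))
cv2.imwrite('pics/w17.png',cv2.convertScaleAbs(im,alpha=1.4)); p=cloud(d,K,T)
tl=(p-o['ee_pos'])@toolR(o)
q=p[...,:2]-SO; X=q@su; Y=q@sv; Z=p[...,2]
m=(Z>.071)&(Z<.085)&(X<-.03)&(X>-.1)&(abs(Y)<.02)
print('fin stand',cv2.minAreaRect(np.c_[X[m],Y[m]].astype(np.float32)*1e3)); print('fin tool',cv2.minAreaRect(tl[m][:,1:].astype(np.float32)*1e3),m.sum())
plan(S(-.064,0,.0466),190.8)
E
```

```text
24.1 [0.57363802 0.0032561  0.26074518] -169.33912045781983 -100.33551605054315 [ 0.93  0.31 -0.06]
fin stand ((-65.40798950195312, -1.0106801986694336), (10.440314292907715, 21.245302200317383), 89.65756225585938)
fin tool ((1.4418458938598633, -1.0943245887756348), (21.246850967407227, 10.440420150756836), 0.1955406367778778) 235
t 24.15 at [0.5737 0.0033 0.261 ] yawz -169.3 q6 -100.4 SHIFT [2.144e+01 0.000e+00 1.000e-02] turn -0.1 dist 21.4
```

View pics/w17.png

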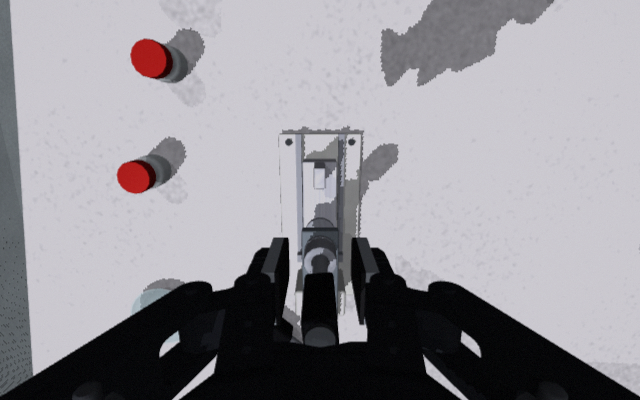

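Request:
play_rows:
  rows:
    - [[2,0.05,-0.09],-0.1,3]
    - [[5,0.05,-0.09],-0.1,3]
    - [[8,0.05,-0.09],-0.1,3]
    - [[11,0.05,-0.09],-0.1,3]
    - [[14,0.05,-0.09],-0.1,3]
    - [[16.5,0.05,-0.09],-0.1,3]
    - [[18.5,0.05,-0.09],-0.1,3]
    - [[20,0.05,-0.09],-0.1,3]
    - [[21,0.05,-0.09],-0.1,3]
    - [[21.3,0.05,-0.09],-0.1,3]
    - [[21.3,0.05,-0.09],-0.1,3]
    - [[21.3,0.05,-0.09],-0.1,3]
  squeeze: 30

```text
time: 25.15
ee_pos: [0.5753, 0.003, 0.0494]
tcp_rot: [168.4, 89.9, -0.7]
wrist_force: [-0.5, -0.1, -1.0]
opening: 0.03
```

```bash
python3 st.py
```

```text
25.15 [0.5753 0.003  0.0494] yawz -169.1 q6 -100.6 F [-0.51 -0.08 -0.96] M [ 0.035 -0.006  0.003] j6 0.012
```

Request:
play_rows:
  rows:
    - [[0,0,0],0,0.8]
    - [[0,0,0],0,0.8]
    - [[0,0,0],0,0.8]
    - [[0,0,0],0,0.8]
    - [[0,0,0],0,0.8]
    - [[0,0,0],0,0.8]

```text
time: 25.65
ee_pos: [0.5753, 0.0028, 0.0499]
tcp_rot: [158.6, 89.9, -10.4]
wrist_force: [-1.0, -1.1, 6.7]
opening: 0.0116
```

```bash
python3 - <<'E'
from h import *
a=[]
for i in range(6):
    bot.camera('scene'); o=bot.get_obs(); a.append(np.r_[su@o['wrist_force'][:2],sv@o['wrist_force'][:2],o['wrist_force'][2],su@(o['ee_pos'][:2]-SO)*1e3,o['ee_pos'][2]*1e3])
print(np.round(a,2)); print(np.mean(a,0).round(2),o['time'],o['opening'])
E
```

```text
[[ -1.43   1.94   6.67 -64.76  49.86]
 [ -0.83   1.41   6.53 -64.78  49.86]
 [ -1.5    1.71   5.66 -64.75  49.85]
 [ -0.39   2.48   6.63 -64.74  49.83]
 [ -0.78   1.74   5.7  -64.77  49.85]
 [ -1.19   2.14   5.94 -64.74  49.82]]
[ -1.02   1.9    6.19 -64.76  49.85] 25.95 0.011386093288518731
```

Request:
play_rows:
  rows:
    - [[-0.06,0,0],0,0.8]
    - [[-0.06,0,0],0,0.8]
    - [[-0.06,0,0],0,0.8]

```text
time: 26.2
ee_pos: [0.5751, 0.0028, 0.0499]
tcp_rot: [148.3, 89.9, -20.8]
wrist_force: [-2.0, -2.4, 6.0]
opening: 0.0112
```

```bash
cat > fr.py <<'E'
from h import *
import sys
a=[]
for i in range(int(sys.argv[1])):
    bot.camera('scene'); o=bot.get_obs(); a.append(np.r_[su@o['wrist_force'][:2],sv@o['wrist_force'][:2],o['wrist_force'][2],su@(o['ee_pos'][:2]-SO)*1e3,o['ee_pos'][2]*1e3])
print('Fx Fy Fz X Z',np.mean(a,0).round(2),np.std(a,0).round(2),round(o['time'],2))
E
python3 fr.py 5
```

```text
Fx Fy Fz X Z [ -1.58   2.43   6.13 -64.71  49.84] [0.47 0.46 0.61 0.01 0.01] 26.45
```

Request:
play_rows:
  rows:
    - [[-0.08,0,0],0,0.8]
    - [[-0.15,0,0],0,0.8]
    - [[-0.15,0,0],0,0.8]
    - [[-0.15,0,0],0,0.8]

```text
time: 26.78
ee_pos: [0.5747, 0.0029, 0.0501]
tcp_rot: [2.7, 90.0, -166.4]
wrist_force: [0.4, -1.1, -5.0]
opening: 0.0115
```

```bash
python3 fr.py 4
```

```text
Fx Fy Fz X Z [ -1.59   0.22  -5.56 -64.52  50.15] [0.45 0.56 0.83 0.03 0.04] 26.98
```

Request:
play_rows:
  rows:
    - [[0.06,0,0],0,0.8]
    - [[0.06,0,0],0,0.8]
    - [[0.06,0.05,0],0,0.8]
    - [[0.06,0.1,0],0,0.8]
    - [[0.06,0.15,0],0,0.8]
    - [[0.06,0.2,0],0,0.8]

```text
time: 27.48
ee_pos: [0.5749, 0.0021, 0.0498]
tcp_rot: [-82.6, 89.9, 108.4]
wrist_force: [-0.9, 8.0, -3.9]
opening: 0.0116
```

```bash
python3 fr.py 4
```

```text
Fx Fy Fz X Z [  6.18   0.46  -4.31 -65.43  49.87] [0.41 0.19 0.2  0.02 0.01] 27.68
```

Request:
play_rows:
  rows:
    - [[0.03,0.05,0],0,0.8]
    - [[0.03,0.1,0],0,0.8]
    - [[0.03,0.15,0],0,0.8]

```text
time: 27.93
ee_pos: [0.5753, 0.0009, 0.0499]
tcp_rot: [-93.7, 89.8, 97.3]
wrist_force: [-1.4, 7.2, -2.6]
opening: 0.0116
```

```bash
python3 fr.py 1
```

```text
Fx Fy Fz X Z [  8.25   1.08  -3.28 -66.66  49.85] [0. 0. 0. 0. 0.] 27.98
```

Request:
play_rows:
  rows:
    - [[0,0.05,0],0,0.8]
    - [[0,0.1,0],0,0.8]

```text
time: 28.15
ee_pos: [0.5755, -0.0001, 0.0499]
tcp_rot: [-96.5, 89.8, 94.6]
wrist_force: [-1.5, 8.9, -3.2]
opening: 0.0113
```

```bash
python3 fr.py 3
```

```text
Fx Fy Fz X Z [  7.97   0.4   -2.92 -67.69  49.88] [0.33 0.44 0.45 0.02 0.02] 28.3
```

Steady drag is about 8 N, so the pad force is about 6–10 N and inside the window. Drawing back the rest of the 15 mm.

Request:
play_rows:
  rows:
    - [[0,0.1,0],0,0.8]
    - [[0,0.2,0],0,0.8]
    - [[0,0.3,0],0,0.8]
    - [[0,0.4,0],0,0.8]
    - [[0,0.5,0],0,0.8]
    - [[0,0.6,0],0,0.8]
    - [[0,0.7,0],0,0.8]
    - [[0,0.8,0],0,0.8]
    - [[0,0.9,0],0,0.8]
    - [[0,1,0],0,0.8]
    - [[0,1.1,0],0,0.8]
    - [[0,1.15,0],0,0.8]

```text
time: 29.3
ee_pos: [0.5778, -0.0114, 0.0498]
tcp_rot: [-95.9, 89.8, 95.1]
wrist_force: [-1.5, 7.4, -2.6]
opening: 0.0116
```

```bash
python3 fr.py 3
```

```text
Fx Fy Fz X Z [  7.68  -0.43  -2.41 -79.26  49.87] [0.25 0.56 0.26 0.01 0.01] 29.45
```

Request:
play_rows:
  rows:
    - [[0.03,-0.04,0],0,0.8]
    - [[0.03,-0.04,0],0,0.8]
    - [[0.03,-0.04,0],0,3]
    - [[0.03,-0.04,0],0,3]
    - [[0.03,-0.04,0],0,3]
    - [[0.03,-0.04,0],0,3]
    - [[-1,-0.04,0],0,3]
    - [[-4,-0.04,0],0,3]
    - [[-8,-0.04,0],0,3]
    - [[-12,-0.04,0],0,3]
    - [[-16,-0.04,0],0,3]
    - [[-20,-0.04,0],0,3]

```text
time: 30.45
ee_pos: [0.5773, -0.0124, 0.2528]
tcp_rot: [162.9, 89.9, -6.2]
wrist_force: [0.8, -0.6, 0.7]
opening: 0.0299
```

Request:
play_rows:
  rows:
    - [[-1.5,0,0],0,3]
    - [[-1.5,0,0],0,3]
    - [[-1.5,0,0],0,3]

```text
time: 30.7
ee_pos: [0.5783, -0.0125, 0.2663]
tcp_rot: [165.8, 89.8, -3.3]
wrist_force: [-0.1, -0.1, -0.8]
opening: 0.0304
```

```bash
python3 st.py; python3 - <<'E'
from h import *
im,d,K,T,o=cam('wrist'); cv2.imwrite('pics/w20.png',cv2.convertScaleAbs(im,alpha=1.4)); p=cloud(d,K,T)
q=p[...,:2]-SO; X=q@su; Y=q@sv; Z=p[...,2]
m=(Z>.071)&(Z<.085)&(X<-.03)&(X>-.11)&(abs(Y)<.02); print('fin',cv2.minAreaRect(np.c_[X[m],Y[m]].astype(np.float32)*1e3),m.sum())
m=(Z>.031)&(Z<.042)&(X<-.01)&(X>-.12)&(abs(Y)<.03);r=cv2.minAreaRect(np.c_[X[m],Y[m]].astype(np.float32)*1e3);print('top',r,np.median(Z[m]),X[m].min())
im,d,K,T,o=cam('scene'); cv2.imwrite('pics/sc20.png',cv2.convertScaleAbs(cv2.resize(im[120:250,240:400],None,fx=4.5,fy=4.5,interpolation=cv2.INTER_CUBIC),alpha=1.5))
p=cloud(d,K,T); q=p[...,:2]-SO; X=q@su; Y=q@sv; Z=p[...,2]
m=(Z>.16)&(Z<.24)&(abs(X-.01)<.03)&(abs(Y)<.03); print('driver top z',np.nanmax(Z[m]))
for a,b in ((.165,.18),(.2,.22)):
    k=m&(Z>a)&(Z<b); print((X[k].mean()*1e3).round(1),(Y[k].mean()*1e3).round(1))
E
```

```text
30.7 [ 0.5783 -0.0125  0.2663] yawz -169.1 q6 -102.2 F [-0.12 -0.11 -0.84] M [0.017 0.011 0.013] j6 -0.0
fin ((-79.76982116699219, -2.264352798461914), (10.61669921875, 21.72471809387207), 89.8853988647461) 239
top ((-50.41736602783203, -1.8554229736328125), (39.56056594848633, 80.78019714355469), 89.40973663330078) 0.036579881761445165 -0.09078309940025735
driver top z 0.23079427803954655
3.4 -6.4
3.4 -6.2
```

View pics/sc20.png

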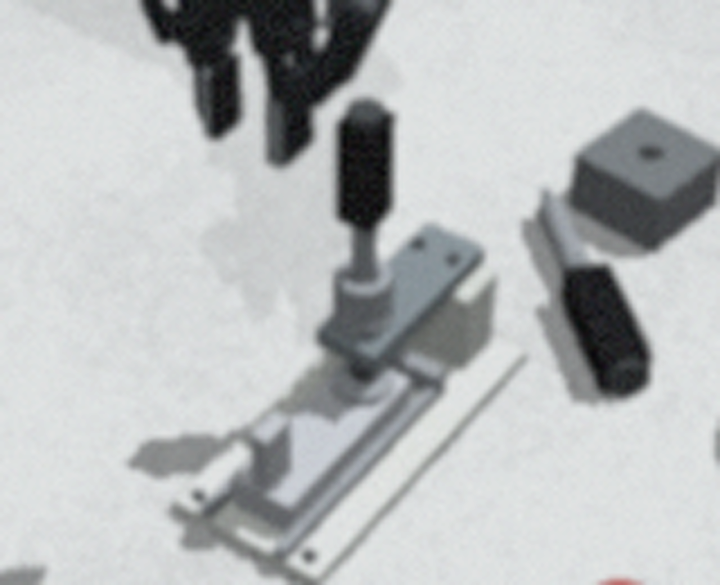

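View pics/w20.png

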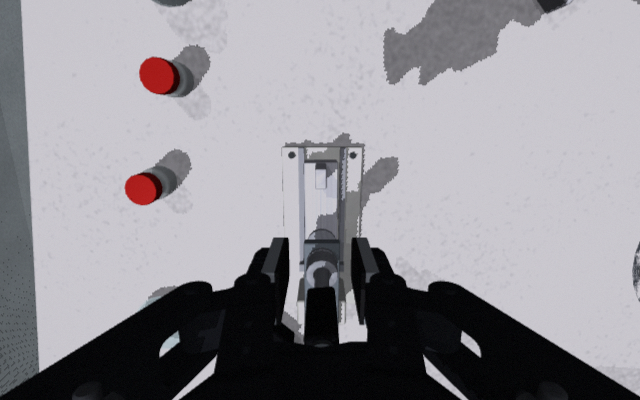

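```bash
python3 -c "
from workcell import bot
print(bot.job_done())"
```

```text
the job is handed in; nothing more can be done
None
```

I completed every step of the task and handed it in at about 31 s of the 72 s. `job_done` reports no verdict, so whether it passed is not confirmed.

**What I did:** I slid the smallest block (40 x 119 mm measured) home against the end stop. I took the smaller driver from its rest, seated it in the slot and turned the screw about 1.3 rad clockwise. The driver stays in the screw. I then drew the block back about 15 mm against the drag and released it.

**Last checks:**
- **Nip:** the steady pull was about 8 N with the block's weight roughly carried. By the brief's rule of pad force within 2 N of the pull, the pad presses with 6 to 10 N.
- **Block:** flat in the channel at about stand x -0.030 m.
- **Driver:** standing upright in the screw, with no visible lean.
- **Robot:** clear of everything.

**What was uncertain or disagreed:**
- **First touch:** the turning torque was noisy, about 0.11 N m while turning and 0.07 N m when stopped. The scene camera's view of the pad was also coarse, so neither fixed the moment of first touch. I relied on the pull force instead.
- **Fin position:** readings taken with the wrist camera turned half round differed by 1 to 2 mm. That is within the stated calibration.
- **Large driver:** the unlisted larger driver, loose on the bench, fell over early on while the arm was working at the stand and nowhere near it. I left it lying there.

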